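# Pack a whetstone tight in its holder

## Robot

A 7-joint arm with a two-finger parallel gripper is mounted at the origin on a cart in front of the work surface, level with it; the furniture and walls round the work are solid. World frame = base frame: x ahead of the robot, y to its left, z up, the work surface at z = 0. Lengths are in m, angles in rad, forces in N, time in s.
With the tool pointing down it reaches from about 0.425 to 0.925 m from the base axis. Payload 6.8 kg.
Tool frame: the origin (TCP) lies midway between the tips of the shut fingers; the grasp point (between the pads) lies 19 mm behind it; z points along the fingers, x is the direction in which the jaws open and shut, and the axes are right-handed (so a half turn about z gives the same grasp; the last joint's range is limited). The gripper opens to 88 mm and grips with 3 to 60 N. Pads are 20 mm wide; open, the fingers measure 115 mm over their backs; the gripper's body (75 mm by 178 mm) begins 61 mm behind the grasp point.
Start: joints at [-1.255, 0.477, 0.022, 1.555, -0.011, 1.109, -0.083], TCP at [0.278, 0.615, 0.223] pointing down, gripper open.
Joint ranges: [-2.96, 2.96], [-0.34, 2.1], [-1.41, 1.46], [0.24, 2.44], [-1.37, 4.51], [0.17, 1.92], [-2.96, 2.96]. Speed limits (rad/s): [2.39, 2.39, 3.14, 3.14, 3.14, 3.14, 3.14].

## Interface

Orientations are given as [roll, pitch, yaw] about the fixed x, y, z axes, in that order (R = Rz(yaw) Ry(pitch) Rx(roll)).
In Python, from station import robot gives the robot as it stands.
- The arm moves only by the tool drive_tool, never from a script. Its arguments are lists of equal length, an entry for each row: "xyz": the shift along the tool's x, y, z in m, a list of three; "angular": the turn, a rotation vector about the tool's x, y, z in degrees, a list of three. In form: {"xyz": [[tx, ty, tz], ...], "angular": [[wx, wy, wz], ...]}. A call has 1 to 5 rows; each row is the pose to reach, as a shift and turn from the pose commanded when the call began, along the tool's axes at that moment; what a row does not reach only later rows make up. A row lasts 1/10 s, in which the tool goes at most 50 mm and 8.59 degrees, less where a joint would pass 70% of its speed; a pose out of reach is approached as far as the arm can. A call with a gripper value outside its range is refused whole. "gripper" is the gripper command: -1 is shut, 1 is fully open, values between are in proportion, set as the call begins (left out, the last holds). The fingers move at their own pace and stop on an object; "squeeze" is the grip in N (left out, the last holds). Time passes only in rows, so rows that repeat a pose let the fingers close. It gives the time, the measured TCP pose, the force and the opening at its end, in the units of the state.
- robot.get_state(): the state, without advancing time (a new reading comes with each control period).
- robot.camera(name): name is "scene" or "top" or "wrist"; returns the picture (400x640x3 uint8, red, green, blue); there is no depth.
- robot.get_calibration(name): a dict with "intrinsics" (3x3 intrinsics, pixels), "rvec" (rotation vector, rad) and "tvec" (3), from world to camera coordinates, as OpenCV has them. Camera axes: x right, y down, z forward; pixel columns grow to the right and rows downward; lengths in m; the calibration is good to about 2 mm. A picture is of the moment at which its call begins: read the wrist's pose just before it. get_calibration takes no time and is no camera call; for the wrist camera it gives the pose at the moment of the call.
- robot.sign_off(): hands the job in, once; it reports no verdict.
Trained networks look in the newest picture that a camera, given by its name, has taken for a name from the list of things; names that differ only in an ending like _2 or _b are one class to them, and where a whole thing is asked for, a point or a joint stands for the part that bears it (a point fixed in the world has none). Each returns a list of dicts, best first, with "conf" (0 to 1); they miss things now and then, are a little off and sometimes report something else, mostly with a low value. They report only what shows in the picture. A call takes as long as a camera call. They do not tell look-alikes from the thing itself.
- robot.trace(target, camera): "region" (400x640 bool, what is visible of it) and "extent" ([left, top, width, height] in pixels, round what is visible of it).
- robot.tip_of(target, camera): "xy" ([column, row] in pixels: a listed point, or the origin of a listed thing).
The state is a dict: "clock": time; "qpos": joint angles; "joint_velocities": joint speeds; "joint_efforts": joint torques, N m; "eef_pos": TCP position; "tcp_rot": TCP orientation; "wrist_force": force on the tool from outside, world axes, zero at the start; "torque": the same for the moment, N m; "width": finger opening in m.
Only numpy, scipy, OpenCV 4.12 (cv2) and the standard library are available. Lean on these libraries where they do the work, as an engineer would, in place of code of your own. Each camera call takes 0.05 s, during which the arm holds its last target.

## Task

One of the three whetstones lies loose in the stone holder. Slide it up against the sprung jaw, then try the wooden packing pieces in the gap at its other end and leave in place the one that fits snugly: it goes fully down onto the bed under a firm push, without being forced, and makes the jaw grip the stone (a piece that drops in loosely is too thin, one that binds part-way is too thick). Leave the other two pieces on the worktop clear of the holder, and do not disturb the spare stones, the mug or the glass.

Things in the scene. Friction and masses are not known exactly. Their poses are not given: they have to be found in the camera images.
- holder: whetstone holder on a black rubber mat, fixed to the worktop. Origin on the worktop under the middle of the stone's bed; z up, y along the stone (sprung jaw at +y, plain aluminium end block at -y), x across. The bed is the mat's top, 3 mm above the worktop; mat from x -55 to +205, y -142 to +142 mm. Jaw face at y +82.5 mm, end block face at y -82.5 mm (jaw relaxed)
- end_face (a point): foot of the end block's face, on the bed, mid-width (holder x 0, y -82.5 mm). The packing piece stands on the bed between this face and the stone's end. End block and jaw are 44 mm wide (x), tops 31 mm above the worktop; the sides of the gap are open to the fingers
- jaw_face (a point): foot of the relaxed jaw's face, on the bed, mid-width (holder x 0, y +82.5 mm). Four lugs 14 mm high, inner faces at x +-26 mm, keep the stone in line; they stand at y -43 to -23 and 35 to 55 mm. Between them, round y = 0, the stone's sides are open to the fingers but for a 2 mm high strip on the mat at x +-29 to +-41 mm
- jaw (a joint): travel of the sprung jaw, m: 0 relaxed, growing as the stone is pushed against it, up to a hard stop at 0.0035; spring of 2 N per mm, no preload, damped
- stone_a_mid (a point): point half-way up and mid-width in a plain grey whetstone 48 mm wide (x), 28 mm high, 0.4 kg, y along it; its +y (jaw) end is 76 mm from this point. The three look alike but their other ends are worn back differently (length 145 to 160 mm, not measured). One, not always the same, lies in the bed with some play; the others are spares on the mat 100 and 165 mm beyond it (holder +x)
- stone_b_mid (a point): point half-way up and mid-width in a plain grey whetstone 48 mm wide (x), 28 mm high, 0.4 kg, y along it; its +y (jaw) end is 76 mm from this point. The three look alike but their other ends are worn back differently (length 145 to 160 mm, not measured). One, not always the same, lies in the bed with some play; the others are spares on the mat 100 and 165 mm beyond it (holder +x)
- stone_c_mid (a point): point half-way up and mid-width in a plain grey whetstone 48 mm wide (x), 28 mm high, 0.4 kg, y along it; its +y (jaw) end is 76 mm from this point. The three look alike but their other ends are worn back differently (length 145 to 160 mm, not measured). One, not always the same, lies in the bed with some play; the others are spares on the mat 100 and 165 mm beyond it (holder +x)
- packer_a_mid (a point): centre (13 mm above the foot) of a pale wooden packing piece 14 mm thick (y), 60 mm wide (x), 26 mm high (z), 28 g, standing on the worktop. Wedge-shaped foot: both sides taper in 2.5 mm over the lowest 12 mm. The right piece is about 2 mm thicker than the gap left when the stone just touches the jaw, and takes some 5 to 12 N of push
- packer_b_mid (a point): centre (13 mm above the foot) of a pale wooden packing piece 10 mm thick (y), 60 mm wide (x), 26 mm high (z), 20 g, standing on the worktop. Wedge-shaped foot: both sides taper in 2.5 mm over the lowest 12 mm. The right piece is about 2 mm thicker than the gap left when the stone just touches the jaw, and takes some 5 to 12 N of push
- packer_c_mid (a point): centre (13 mm above the foot) of a pale wooden packing piece 18 mm thick (y), 60 mm wide (x), 26 mm high (z), 35 g, standing on the worktop. Wedge-shaped foot: both sides taper in 2.5 mm over the lowest 12 mm. The right piece is about 2 mm thicker than the gap left when the stone just touches the jaw, and takes some 5 to 12 N of push
- mug: black mug, 80 mm across and 95 mm high, standing behind the packing pieces; origin at its underside; leave alone
- tumbler: glass tumbler, 62 mm across and 82 mm high, at the back right; origin at its underside; leave alone
There are look-alikes about, which are no part of the job. Leave any green look-alike of the part that bears packer_b_mid alone.

How it is judged:
At the end, for the whole second after the job is handed in: One piece stands in the gap, on the bed (within 2.5 mm), square (0.1 rad), central (12 mm), pressing the stone (over 1.5 N) so that the jaw is pushed in over 1.2 mm; the other two lie at least 60 mm from the end block face, not on top of anything; all at rest (value of joint jaw above 0.0012 m and ((z of packer_a_mid in the frame of holder below 0.0185 m and y of packer_a_mid in the frame of holder between -0.084 and -0.07 m and x of packer_a_mid in the frame of holder between -0.012 and 0.012 m and angle between packer_a_mid's own z axis and vertical below 0.1 rad and angle between the x axis of packer_a_mid and the x axis of holder, either way round below 0.12 rad and linear speed of each of packer_a, packer_b, packer_c below 0.01 m/s and (contact force between packer_a and stone_a above 1.5 N or contact force between packer_a and stone_b above 1.5 N or contact force between packer_a and stone_c above 1.5 N) and horizontal distance between each of packer_b_mid, packer_c_mid and end_face above 0.06 m and height (world z) of each of packer_b_mid, packer_c_mid below 0.035 m) or (z of packer_b_mid in the frame of holder below 0.0185 m and y of packer_b_mid in the frame of holder between -0.084 and -0.07 m and x of packer_b_mid in the frame of holder between -0.012 and 0.012 m and angle between packer_b_mid's own z axis and vertical below 0.1 rad and angle between the x axis of packer_b_mid and the x axis of holder, either way round below 0.12 rad and linear speed of each of packer_b, packer_a, packer_c below 0.01 m/s and (contact force between packer_b and stone_a above 1.5 N or contact force between packer_b and stone_b above 1.5 N or contact force between packer_b and stone_c above 1.5 N) and horizontal distance between each of packer_a_mid, packer_c_mid and end_face above 0.06 m and height (world z) of each of packer_a_mid, packer_c_mid below 0.035 m) or (z of packer_c_mid in the frame of holder below 0.0185 m and y of packer_c_mid in the frame of holder between -0.084 and -0.07 m and x of packer_c_mid in the frame of holder between -0.012 and 0.012 m and angle between packer_c_mid's own z axis and vertical below 0.1 rad and angle between the x axis of packer_c_mid and the x axis of holder, either way round below 0.12 rad and linear speed of each of packer_c, packer_a, packer_b below 0.01 m/s and (contact force between packer_c and stone_a above 1.5 N or contact force between packer_c and stone_b above 1.5 N or contact force between packer_c and stone_c above 1.5 N) and horizontal distance between each of packer_a_mid, packer_b_mid and end_face above 0.06 m and height (world z) of each of packer_a_mid, packer_b_mid below 0.035 m))); the robot touches nothing.
It fails at once if a packing piece is forced (over 60 N against a stone or the holder) (contact force between any of packer_a, packer_b, packer_c and stone_a above 60 N or contact force between any of packer_a, packer_b, packer_c and stone_b above 60 N or contact force between any of packer_a, packer_b, packer_c and stone_c above 60 N or contact force between any of packer_a, packer_b, packer_c and holder above 60 N).
It fails at once if a stone is carried off (over 40 mm) or tipped (over 0.2 rad) (distance of any of stone_a_mid, stone_b_mid, stone_c_mid from where it was at the start of the episode above 0.04 m or angle between any of stone_a_mid, stone_b_mid, stone_c_mid's own z axis and vertical above 0.2 rad).
It fails at once if a bystander is pushed over 30 mm or tipped over 0.3 rad (distance of any of mug, tumbler from where it was at the start of the episode above 0.03 m or angle between any of mug, tumbler's own z axis and vertical above 0.3 rad).
It also fails if it takes over 72 s, if anything falls off the work surface, if the arm or the gripper's body presses on something with over 40 N, if the wrist force passes 120 N, or if a joint passes its speed limit or range.

## Working session

There is one attempt and no reset: what is moved stays moved. The work goes in short steps, Python scripts to look and compute and a tool call to move; the robot and the scene stay as the last step left them, time stands still between calls to the robot, and variables do not carry over. Pictures are saved under pics/ and viewed, and the job is handed in when it is done.

Besides the shell and the picture viewer there is one more tool, called as name(argument=value, ...) on one line, values as JSON. drive_tool: Moves the arm, as the interface text tells. Its arguments: {"type":"object","properties":{"xyz":{"type":"array"},"angular":{"type":"array"},"gripper":{"type":"number"},"squeeze":{"type":"number"}},"required":["xyz","angular"]}

```bash
mkdir -p pics; ls
python3 - <<'E'
from station import robot
import cv2
s=robot.get_state(); print({k:s[k] for k in('clock','eef_pos','tcp_rot','width','wrist_force')})
for n in('scene','top','wrist'):
    cv2.imwrite(f'pics/{n}0.png',robot.camera(n)[:,:,::-1]); c=robot.get_calibration(n); print(n,c)
E
```

```text
pics
{'clock': 0.0, 'eef_pos': array([0.27733514, 0.61472703, 0.22171027]), 'tcp_rot': array([3.14145132e+00, 1.78707684e-03, 1.14700655e+00]), 'width': 0.08819140757027753, 'wrist_force': array([ 0.86971215,  0.12559615, -0.19158457])}
scene {'intrinsics': array([[402.63560117,   0.        , 321.36711607],
       [  0.        , 402.63560117, 195.94597415],
       [  0.        ,   0.        ,   1.        ]]), 'rvec': array([ 2.20945631, -0.50462095,  0.26377063]), 'tvec': array([-0.56207722,  0.1445601 ,  0.84714153])}
top {'intrinsics': array([[397.71457797,   0.        , 318.73191307],
       [  0.        , 397.71457797, 197.09748751],
       [  0.        ,   0.        ,   1.        ]]), 'rvec': array([ 2.1394412 , -2.09850776,  0.17141579]), 'tvec': array([-0.07451997,  0.60771164,  0.80367829])}
wrist {'intrinsics': array([[309.88803738,   0.        , 323.98579392],
       [  0.        , 309.88803738, 205.94403557],
       [  0.        ,   0.        ,   1.        ]]), 'rvec': array([-2.41606668, -1.56021126, -0.23724342]), 'tvec': array([-0.67446979, -0.03631832,  0.3916735 ])}
```

View pics/scene0.png

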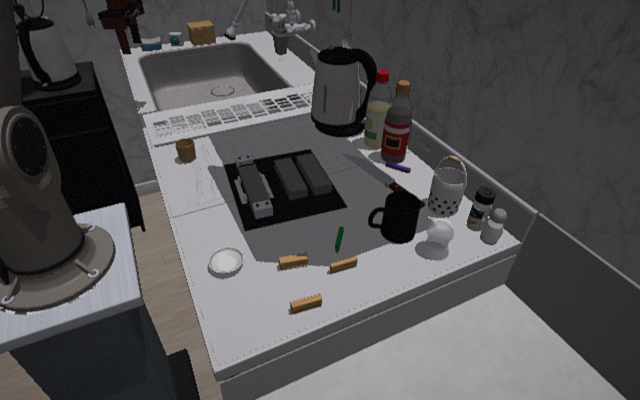

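View pics/top0.png

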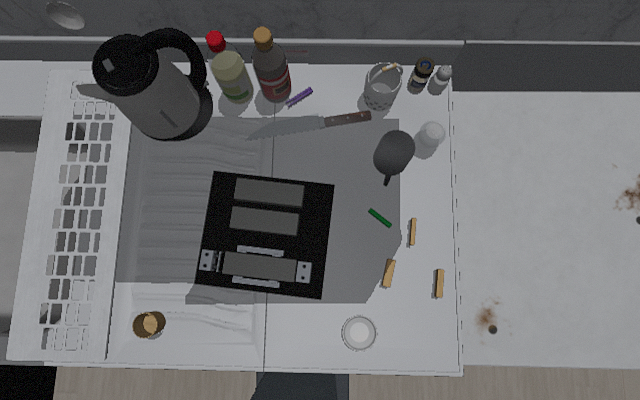

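View pics/wrist0.png

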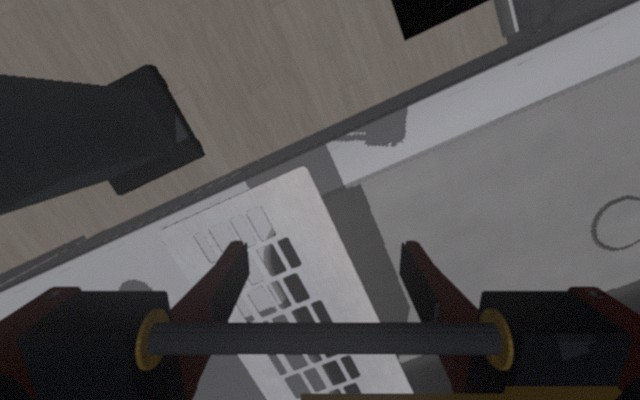

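```bash
cat > h.py <<'E'
from station import robot
import numpy as np, cv2
from scipy.spatial.transform import Rotation as Rot
def cam(n):
    c=robot.get_calibration(n); return c['intrinsics'],cv2.Rodrigues(c['rvec'])[0],np.array(c['tvec']).ravel()
def ray(c,uv):
    K,R,t=c; d=np.linalg.inv(K)@np.array([uv[0],uv[1],1.]); return -R.T@t,R.T@d
def onz(c,uv,z):
    o,d=ray(c,uv); return o+d*(z-o[2])/d[2]
def tri(a,b):
    (o1,d1),(o2,d2)=a,b
    d1=d1/np.linalg.norm(d1);d2=d2/np.linalg.norm(d2)
    A=np.stack([d1,-d2],1); s=np.linalg.lstsq(A,o2-o1,rcond=None)[0]
    p=o1+s[0]*d1;q=o2+s[1]*d2
    return (p+q)/2,np.linalg.norm(p-q)
def proj(c,p):
    K,R,t=c; q=K@(R@np.array(p)+t); return q[:2]/q[2]
def save(n,f,crop=None,k=1):
    im=robot.camera(n)
    o=im
    if crop: x,y,w,h=crop; o=im[y:y+h,x:x+w]
    if k!=1:o=cv2.resize(o,None,fx=k,fy=k,interpolation=cv2.INTER_CUBIC)
    cv2.imwrite('pics/'+f,o[:,:,::-1]); return im
def st():
    s=robot.get_state(); return s
def shift(target,yaw=None):
    "tool-frame shift and rotvec deg from present measured pose to target pos, tool straight down at yaw"
    s=st(); R=Rot.from_euler('xyz',s['tcp_rot']); d=R.inv().apply(np.array(target)-s['eef_pos'])
    w=None
    if yaw is not None: w=np.degrees((R.inv()*Rot.from_euler('xyz',[np.pi,0,yaw])).as_rotvec()).round(2)
    return d.round(4),w
E
python3 - <<'E'
from h import *
save('top','t1.png',(190,160,280,190),2.8)
for cn in('top','scene'):
    if cn=='scene': robot.camera('scene')
    c=cam(cn)
    for t in('holder','end_face','jaw_face','stone_a_mid','packer_a_mid','mug','tumbler'):
        z={'end_face':.003,'jaw_face':.003,'stone_a_mid':.017,'packer_a_mid':.013}.get(t,0)
        for r in robot.tip_of(t,cn): print(cn,t,round(r['conf'],2),np.round(r['xy'],1),onz(c,r['xy'],z).round(4))
print(st()['clock'])
E
```

```text
top holder 0.66 [261.4 267.6] [0.4569 0.0628 0.    ]
top end_face 0.92 [294.3 271.5] [ 0.4499 -0.0111  0.003 ]
top jaw_face 0.95 [223.2 262.8] [0.4657 0.1482 0.003 ]
top stone_a_mid 0.67 [254.3 266.2] [0.4596 0.0758 0.017 ]
top stone_a_mid 0.62 [411.4 231.9] [ 0.5413 -0.2683  0.017 ]
top packer_a_mid 0.77 [436.8 282.7] [ 0.4326 -0.3217  0.013 ]
top mug 0.63 [384.2 168.8] [ 0.6882 -0.2121  0.    ]
top tumbler 0.58 [427.4 144.5] [ 0.7485 -0.3134  0.    ]
scene holder 0.86 [252.2 188.8] [0.4592 0.0718 0.    ]
scene end_face 0.66 [260.6 210.5] [ 0.4491 -0.0228  0.003 ]
scene jaw_face 0.7 [246.1 171.3] [0.4682 0.15   0.003 ]
scene jaw_face 0.31 [257.7 185.1] [0.4765 0.0771 0.003 ]
scene stone_a_mid 0.55 [255.  182.1] [0.4693 0.0745 0.017 ]
scene packer_a_mid 0.61 [305.9 302. ] [ 0.4349 -0.322   0.013 ]
scene mug 0.74 [389.1 231.2] [ 0.697  -0.2163  0.    ]
scene tumbler 0.7 [435.  250.6] [ 0.7553 -0.3121  0.    ]
0.95
```

View pics/t1.png

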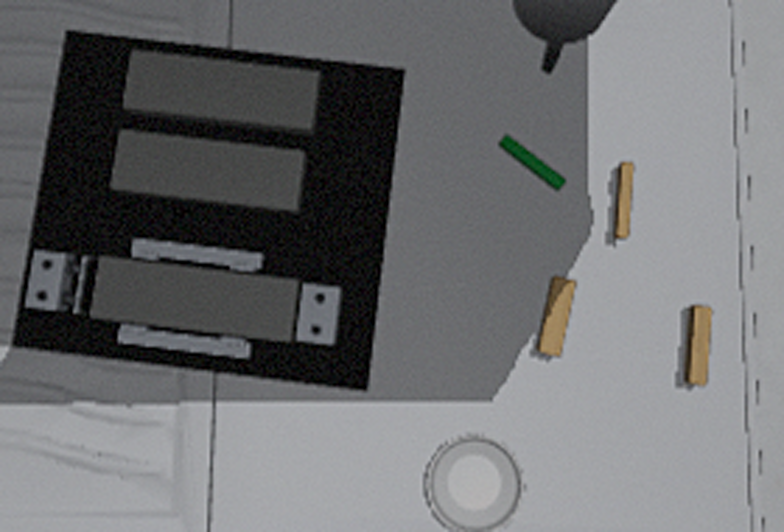

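Run:
```python
from h import *
c=cam('top')
from scipy.optimize import least_squares
px=np.array([(66,30),(405,69),(368,390),(15,345)])/2.8+[190,160]
W=np.array([onz(c,p,.003)[:2] for p in px]); print(W)
L=np.array([(205,142),(205,-142),(-55,-142),(-55,142)])/1000
def f(p):
    a=p[2];R=np.array([[np.cos(a),-np.sin(a)],[np.sin(a),np.cos(a)]]);return ((L@R.T+p[:2])-W).ravel()
r=least_squares(f,[.46,.07,-.1]);print(r.x,r.fun.round(4))
a=r.x[2];R=np.array([[np.cos(a),-np.sin(a)],[np.sin(a),np.cos(a)]])
print('end',R@[0,-.0825]+r.x[:2])
for n,q in dict(b=((620,162),(634,163),(628,239),(615,237)),c=((552,278),(576,281),(560,356),(539,353)),a=((694,306),(712,308),(706,386),(688,383))).items():
    V=np.array([onz(c,np.array(p)/2.8+[190,160],.026)[:2] for p in q]); m=V.mean(0); d=V[0]+V[1]-V[2]-V[3]; print(n,m,'yaw of x',np.arctan2(d[1],d[0]),'w',np.linalg.norm(d)/2,'t',np.linalg.norm(V[0]+V[3]-V[1]-V[2])/2)
s=st();K,Rc,t=cam('wrist');Rt=Rot.from_euler('xyz',s['tcp_rot'])
print('cam in tool',Rt.inv().apply(-Rc.T@t-s['eef_pos']), (Rt.inv().as_matrix()@Rc.T).round(3))
print(shift([.41,.07,.25],-.1))
```

```text
[[ 0.67632371  0.18416791]
 [ 0.64807058 -0.09770918]
 [ 0.39149419 -0.07234624]
 [ 0.41987925  0.2071542 ]]
[ 0.45929852  0.06262153 -0.09755281] [ 0.0008 -0.0002  0.0014 -0.001  -0.0008 -0.001  -0.0015  0.0021]
end [ 0.45126317 -0.01948622]
b [ 0.54153797 -0.26973942] yaw of x -0.09345983728270414 w 0.05935674732512711 t 0.010519793049277797
c [ 0.45086297 -0.21626172] yaw of x -0.2031018930638979 w 0.05795931442454455 t 0.01729687175648604
a [ 0.43162432 -0.32486586] yaw of x -0.11149658312807954 w 0.05826306125785038 t 0.013677602099446707
cam in tool [ 0.00023633 -0.0823146  -0.16179584] [[ 1.    -0.    -0.   ]
 [ 0.     0.954  0.299]
 [-0.    -0.299  0.954]]
(array([-0.4426,  0.3449, -0.0273]), array([ 0.  ,  0.  , 71.44]))
```

```bash
cat >> h.py <<'E'
H0=np.array([.4593,.0626]);HY=-.0975
def H2W(x,y,z):
    c,s=np.cos(HY),np.sin(HY); return np.array([H0[0]+c*x-s*y,H0[1]+s*x+c*y,z])
def W2H(p):
    c,s=np.cos(HY),np.sin(HY); d=np.array(p[:2])-H0; return np.array([c*d[0]+s*d[1],-s*d[0]+c*d[1]])
E
python3 - <<'E'
from h import *
print(H2W(0,-.09,.17),shift(H2W(0,-.09,.17),HY))
E
```

```text
[ 0.4505389  -0.02697256  0.17      ] (array([-0.5143,  0.4218,  0.0527]), array([ 0. ,  0. , 71.3]))
```

drive_tool(xyz=[[-0.514,0.422,0.0],[-0.514,0.422,0.0],[-0.514,0.422,0.0],[-0.514,0.422,0.0],[-0.514,0.422,0.0]], angular=[[0,0,71.3],[0,0,71.3],[0,0,71.3],[0,0,71.3],[0,0,71.3]])

```text
clock: 1.45
eef_pos: [0.343, 0.3721, 0.2228]
tcp_rot: [-3.141, -0.0, 0.391]
wrist_force: [0.8, 0.8, -0.3]
width: 0.0879
```

Run:
```python
from h import *
s=st();print(s['clock'],s['eef_pos'],s['tcp_rot'])
print(shift(H2W(0,-.09,.17),HY))
```

```text
1.45 [0.34302537 0.37205103 0.22284549] [-3.14103392e+00 -4.62346398e-04  3.90884795e-01]
(array([-0.0527,  0.4099,  0.0526]), array([-4.000e-02, -2.000e-02,  2.798e+01]))
```

drive_tool(xyz=[[-0.053,0.41,0.053],[-0.053,0.41,0.053],[-0.053,0.41,0.053],[-0.053,0.41,0.053],[-0.053,0.41,0.053]], angular=[[0,0,28],[0,0,28],[0,0,28],[0,0,28],[0,0,28]])

```text
clock: 1.95
eef_pos: [0.4088, 0.1331, 0.1911]
tcp_rot: [-3.14, -0.001, -0.093]
wrist_force: [0.1, 0.6, 0.9]
width: 0.0877
```

Run:
```python
from h import *
s=st();print(s['clock'],s['eef_pos'],s['tcp_rot'])
print(shift(H2W(0,-.09,.17),HY))
```

```text
1.95 [0.40877759 0.13310906 0.19107528] [-3.14041346e+00 -8.55682164e-04 -9.25690702e-02]
(array([0.0564, 0.1556, 0.0209]), array([-0.07, -0.05,  0.28]))
```

drive_tool(xyz=[[0.056,0.15,0.02],[0.056,0.15,0.02],[0.056,0.15,0.02],[0.056,0.15,0.02],[0.056,0.15,0.02]], angular=[[0,0,0],[0,0,0],[0,0,0],[0,0,0],[0,0,0]])

```text
clock: 2.45
eef_pos: [0.4507, -0.0219, 0.1709]
tcp_rot: [3.141, -0.0, -0.097]
wrist_force: [-0.3, 1.2, -0.6]
width: 0.0877
```

Run:
```python
from h import *
s=st();print(s['clock'],s['eef_pos'],s['tcp_rot'],W2H(s['eef_pos']))
save('wrist','w1.png'); c=cam('wrist')
for t,z in(('end_face',.003),('jaw_face',.003),('stone_a_mid',.017),('holder',0)):
    for r in robot.tip_of(t,'wrist'): p=onz(c,r['xy'],z);print(t,round(r['conf'],2),np.round(r['xy'],1),p.round(4),W2H(p).round(4))
```

```text
2.45 [ 0.45074088 -0.02194629  0.17091629] [ 3.14102759e+00 -3.33855401e-04 -9.66116078e-02] [-0.00028826 -0.08497794]
end_face 0.88 [322.5 184. ] [ 0.4497 -0.0155  0.003 ] [-0.002  -0.0787]
jaw_face 0.77 [324.   13.4] [0.4667 0.1468 0.003 ] [-0.0009  0.0845]
jaw_face 0.53 [326.1 101.4] [0.4615 0.0691 0.003 ] [0.0015 0.0067]
jaw_face 0.38 [493.3 101.3] [0.6293 0.0533 0.003 ] [0.1701 0.0073]
stone_a_mid 0.83 [322.6 100.7] [0.458  0.0698 0.017 ] [-0.002  0.007]
```

View pics/w1.png

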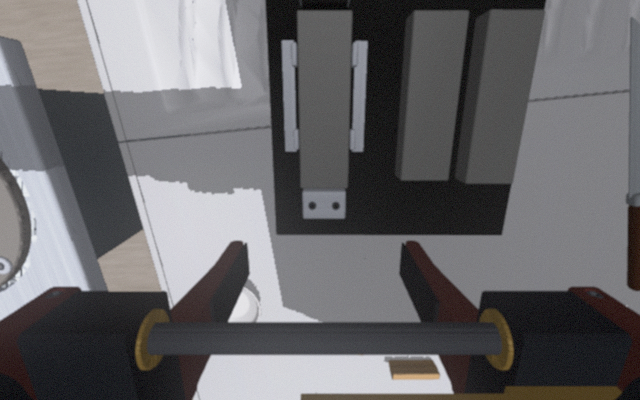

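```bash
python3 - <<'E'
from h import *
c=cam('wrist')
for n,p,z in(('blk',(303,191),.031),('blk',(345,191),.031),('mat-142,-55',(277,235),.003),('mat-142,205',(502,235),.003),('strip l',(287,151),.005),('stone l',(300,187),.031),('stone r',(350,187),.031),('stone tl',(299,11),.031),('stone tr',(352,11),.031)):
    q=onz(c,p,z);print(n,q.round(4),W2H(q).round(4))
E
python3 -c "
import cv2;i=cv2.imread('pics/w1.png')[0:240,260:400];cv2.imwrite('pics/w1c.png',cv2.resize(i,None,fx=2.5,fy=2.5,interpolation=2))"
```

```text
blk [ 0.4301 -0.0123  0.031 ] [-0.0217 -0.0774]
blk [ 0.4722 -0.016   0.031 ] [ 0.0205 -0.077 ]
mat-142,-55 [ 0.3921 -0.0685  0.003 ] [-0.0541 -0.1371]
mat-142,205 [ 0.6495 -0.0917  0.003 ] [ 0.2044 -0.135 ]
strip l [0.4157 0.0257 0.005 ] [-0.0398 -0.0409]
stone l [ 0.4276 -0.0079  0.031 ] [-0.0247 -0.0732]
stone r [ 0.4774 -0.0124  0.031 ] [ 0.0254 -0.0728]
stone tl [0.444  0.1455 0.031 ] [-0.0233  0.081 ]
stone tr [0.4891 0.1415 0.031 ] [0.0219 0.0814]
```

View pics/w1c.png

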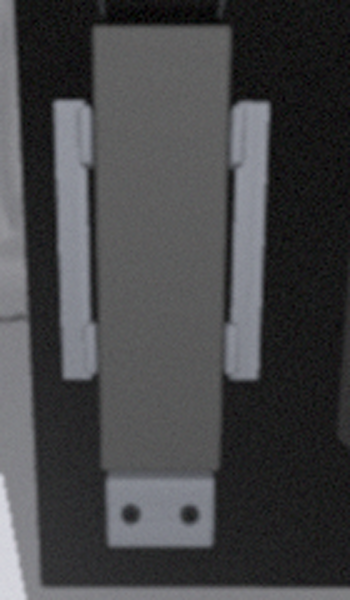

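Run:
```python
from h import *
s=st();print(s['eef_pos'],np.abs(s['joint_velocities']).max());c=cam('wrist')
im=save('wrist','w2.png',(260,0,140,240),2.5)
s=st();print(s['eef_pos'],s['clock'],W2H(s['eef_pos']))
g=im[:,:,1].astype(int)
print('col rows at 325:',[(r,g[r,320:330].mean().round(0)) for r in range(175,240)])
```

```text
[ 0.45044608 -0.01804594  0.17097122] 0.003991450089168105
[ 0.45047693 -0.01819092  0.17096872] 2.75 [-0.00091653 -0.0812661 ]
col rows at 325: [(175, np.float64(87.0)), (176, np.float64(87.0)), (177, np.float64(86.0)), (178, np.float64(86.0)), (179, np.float64(87.0)), (180, np.float64(86.0)), (181, np.float64(86.0)), (182, np.float64(86.0)), (183, np.float64(86.0)), (184, np.float64(86.0)), (185, np.float64(85.0)), (186, np.float64(86.0)), (187, np.float64(85.0)), (188, np.float64(86.0)), (189, np.float64(86.0)), (190, np.float64(83.0)), (191, np.float64(81.0)), (192, np.float64(85.0)), (193, np.float64(89.0)), (194, np.float64(98.0)), (195, np.float64(115.0)), (196, np.float64(132.0)), (197, np.float64(137.0)), (198, np.float64(135.0)), (199, np.float64(134.0)), (200, np.float64(133.0)), (201, np.float64(133.0)), (202, np.float64(133.0)), (203, np.float64(131.0)), (204, np.float64(131.0)), (205, np.float64(131.0)), (206, np.float64(131.0)), (207, np.float64(132.0)), (208, np.float64(132.0)), (209, np.float64(132.0)), (210, np.float64(130.0)), (211, np.float64(130.0)), (212, np.float64(131.0)), (213, np.float64(133.0)), (214, np.float64(133.0)), (215, np.float64(133.0)), (216, np.float64(133.0)), (217, np.float64(132.0)), (218, np.float64(130.0)), (219, np.float64(130.0)), (220, np.float64(131.0)), (221, np.float64(129.0)), (222, np.float64(100.0)), (223, np.float64(55.0)), (224, np.float64(39.0)), (225, np.float64(37.0)), (226, np.float64(40.0)), (227, np.float64(37.0)), (228, np.float64(39.0)), (229, np.float64(40.0)), (230, np.float64(41.0)), (231, np.float64(39.0)), (232, np.float64(41.0)), (233, np.float64(41.0)), (234, np.float64(40.0)), (235, np.float64(41.0)), (236, np.float64(40.0)), (237, np.float64(64.0)), (238, np.float64(104.0)), (239, np.float64(125.0))]
```

View pics/w2.png

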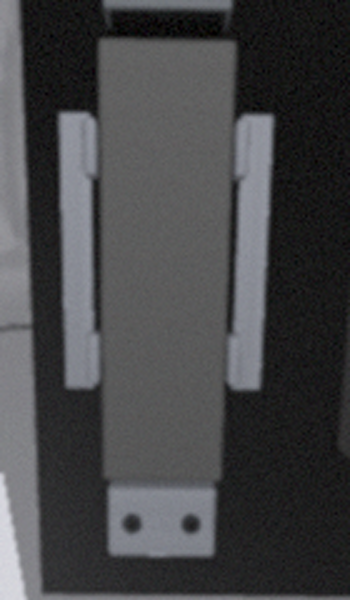

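Run:
```python
from h import *
c=cam('wrist')
for n,p,z in(('jaw',(327,4.3),.031),('stone+',(327,15.5),.031),('stone-',(325,191),.031),('blk l',(303.5,195),.031),('blk r',(346.5,195),.031),('blk backL',(303.5,222.3),.031),('mat-142',(325,237.6),.003),('mat -55 lo',(277,237),.003),('strip l lo',(286,155),.005),('strip r lo',(363.5,155),.005),('strip l hi',(284,45.),.005)):
    q=onz(c,p,z);print(n,q.round(4),W2H(q).round(4))
```

```text
jaw [0.4683 0.1482 0.031 ] [0.0006 0.0861]
stone+ [0.4676 0.1399 0.031 ] [0.0007 0.0777]
stone- [ 0.4522 -0.0144  0.031 ] [ 0.0004 -0.0773]
blk l [ 0.4302 -0.0166  0.031 ] [-0.0213 -0.0816]
blk r [ 0.4734 -0.0205  0.031 ] [ 0.0221 -0.0813]
blk backL [ 0.427  -0.0458  0.031 ] [-0.0216 -0.111 ]
mat-142 [ 0.4467 -0.0768  0.003 ] [ 0.0011 -0.14  ]
mat -55 lo [ 0.3918 -0.0711  0.003 ] [-0.0542 -0.1397]
strip l lo [0.4142 0.0216 0.005 ] [-0.0409 -0.0452]
strip r lo [0.4955 0.0143 0.005 ] [ 0.0408 -0.0446]
strip l hi [0.4254 0.1255 0.005 ] [-0.0398  0.0593]
```

```bash
sed -i 's/^H0=.*/H0=np.array([.4595,.0634]);HY=-.0965/' h.py
python3 - <<'E'
from h import *
print(shift(H2W(0,.003,.06),HY),shift(H2W(0,.003,.012),HY))
E
```

```text
(array([ 0.0017, -0.085 ,  0.111 ]), array([-0.03, -0.01,  0.43])) (array([ 0.0017, -0.085 ,  0.159 ]), array([-0.03, -0.01,  0.43]))
```

drive_tool(xyz=[[0.001,-0.085,0.06],[0.001,-0.085,0.09],[0.001,-0.085,0.111],[0.001,-0.085,0.135],[0.001,-0.085,0.155]], angular=[[0,0,0],[0,0,0],[0,0,0],[0,0,0],[0,0,0]], gripper=1)

```text
clock: 3.25
eef_pos: [0.4584, 0.0667, 0.0141]
tcp_rot: [3.141, 0.002, -0.088]
wrist_force: [0.7, 0.2, -0.4]
width: 0.0878
```

drive_tool(xyz=[[0,0,0],[0,0,0]], angular=[[0,0,0],[0,0,0]])

```text
clock: 3.45
eef_pos: [0.4592, 0.0654, 0.0161]
tcp_rot: [-3.142, 0.0, -0.091]
wrist_force: [0.2, 0.3, -0.1]
width: 0.0882
```

Run:
```python
from h import *
s=st();print(s['clock'],s['eef_pos'],W2H(s['eef_pos']))
print(shift(H2W(0,.003,.012),HY))
save('scene','s2.png',(200,120,160,120),4)
```

```text
3.45 [0.45923719 0.06535692 0.01613224] [-0.00045014  0.00192249]
(array([ 0.0005, -0.0011,  0.0041]), array([-0.  ,  0.03,  0.32]))
```

View pics/s2.png

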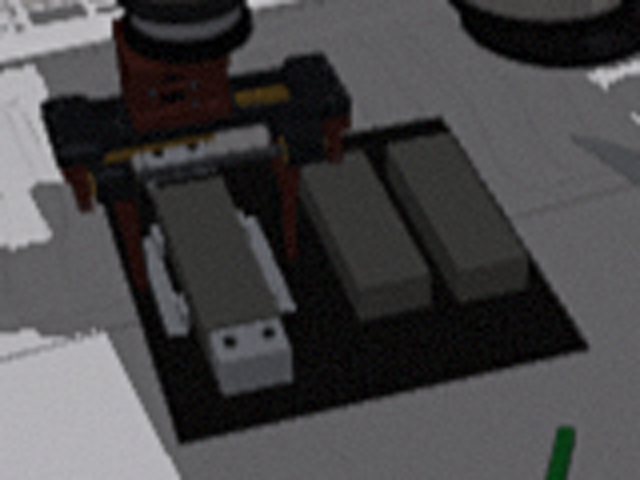

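drive_tool(xyz=[[0,0,0.003],[0,0,0.003],[0,0,0.003],[0,0,0.003],[0,0,0.003]], angular=[[0,0,0.3],[0,0,0.3],[0,0,0.3],[0,0,0.3],[0,0,0.3]], gripper=-1, squeeze=15)

```text
clock: 4.0
eef_pos: [0.4594, 0.0649, 0.013]
tcp_rot: [-3.141, -0.0, -0.097]
wrist_force: [-0.1, -0.0, 0.6]
width: 0.0515
```

drive_tool(xyz=[[0,0,0],[0,0,0],[0,0,0],[0,0,0]], angular=[[0,0,0],[0,0,0],[0,0,0],[0,0,0]])

```text
clock: 4.4
eef_pos: [0.4593, 0.0649, 0.013]
tcp_rot: [-3.141, -0.0, -0.097]
wrist_force: [-1.6, 0.3, 4.6]
width: 0.0477
```

drive_tool(xyz=[[0,-0.002,0],[0,-0.004,0],[0,-0.006,0],[0,-0.007,0],[0,-0.007,0]], angular=[[0,0,0],[0,0,0],[0,0,0],[0,0,0],[0,0,0]])

```text
clock: 4.9
eef_pos: [0.4602, 0.071, 0.013]
tcp_rot: [3.141, -0.0, -0.098]
wrist_force: [-0.8, -2.9, 4.1]
width: 0.048
```

drive_tool(xyz=[[0,-0.001,0],[0,-0.001,0],[0,-0.001,0]], angular=[[0,0,0],[0,0,0],[0,0,0]])

```text
clock: 5.2
eef_pos: [0.4602, 0.0715, 0.013]
tcp_rot: [3.14, -0.001, -0.098]
wrist_force: [0.1, -4.4, 5.5]
width: 0.0479
```

drive_tool(xyz=[[0,-0.001,0],[0,-0.001,0],[0,-0.001,0]], angular=[[0,0,0],[0,0,0],[0,0,0]])

```text
clock: 5.5
eef_pos: [0.4603, 0.072, 0.013]
tcp_rot: [3.14, -0.0, -0.099]
wrist_force: [-0.9, -5.8, 5.5]
width: 0.048
```

drive_tool(xyz=[[0,-0.001,0],[0,-0.001,0],[0,-0.002,0],[0,-0.002,0],[0,-0.002,0]], angular=[[0,0,0],[0,0,0],[0,0,0],[0,0,0],[0,0,0]])

```text
clock: 6.0
eef_pos: [0.4604, 0.0732, 0.013]
tcp_rot: [3.139, -0.0, -0.099]
wrist_force: [-0.9, -8.5, 7.5]
width: 0.0478
```

Run:
```python
from h import *
im=save('wrist','w3.png');save('top','t3.png',(190,220,140,90),5)
```

```text
(no output)
```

View pics/w3.png

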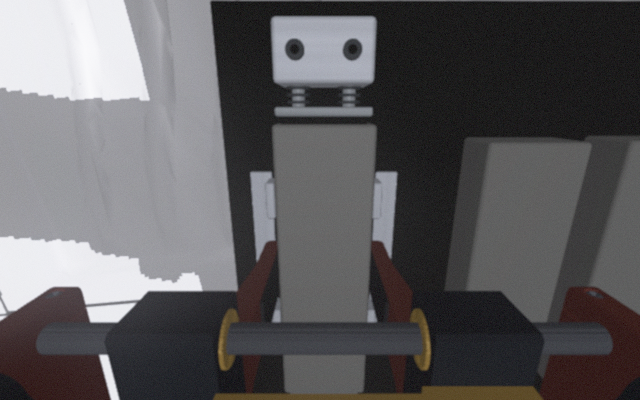

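View pics/t3.png

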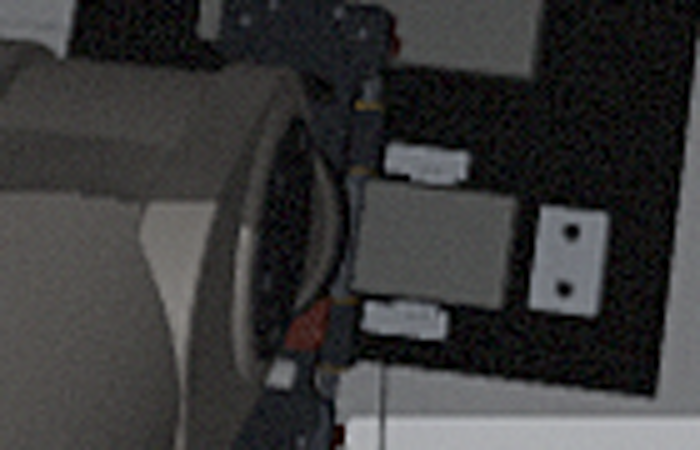

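Run:
```python
from h import *
c=cam('wrist')
for n,p,z in(('blk back',(325,85),.031),('jaw plate far',(325,107.5),.031),('jaw face',(325,116),.031),('stone+',(325,126),.031)):
    q=onz(c,p,z);print(n,W2H(q).round(4))
s=st();print(W2H(s['eef_pos']))
print(shift(H2W(0,.0085,.013)))
im=cv2.imread('pics/w3.png');cv2.imwrite('pics/w3c.png',cv2.resize(im[70:190,260:390],None,fx=5,fy=5))
```

```text
blk back [0.0009 0.1023]
jaw plate far [0.0009 0.093 ]
jaw face [0.0009 0.0894]
stone+ [0.0009 0.0851]
[-0.00010424  0.00977499]
(array([ 0.0001,  0.0013, -0.    ]), None)
```

View pics/w3c.png

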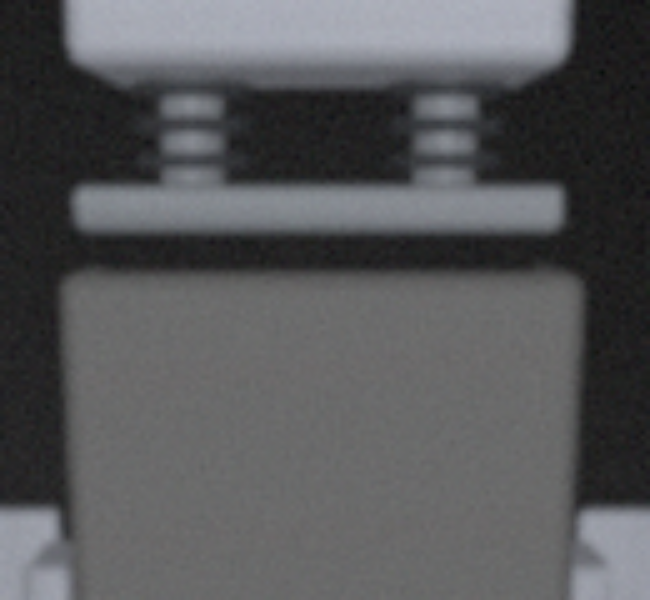

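drive_tool(xyz=[[0,0.001,0],[0,0.002,0],[0,0.003,0],[0,0.003,0],[0,0.003,0]], angular=[[0,0,0],[0,0,0],[0,0,0],[0,0,0],[0,0,0]])

```text
clock: 6.6
eef_pos: [0.4604, 0.0724, 0.013]
tcp_rot: [3.141, -0.001, -0.098]
wrist_force: [0.6, -3.0, 5.7]
width: 0.048
```

Run:
```python
from h import *
print(W2H(st()['eef_pos']))
im=save('wrist','w4.png',(260,70,130,120),5)
c=cam('wrist')
g=im[:,:,1].astype(int);print([(r,int(g[r,310:340].mean())) for r in range(80,135)])
```

```text
[1.46395852e-05 9.02714347e-03]
[(80, 127), (81, 109), (82, 99), (83, 96), (84, 94), (85, 80), (86, 55), (87, 36), (88, 33), (89, 31), (90, 31), (91, 31), (92, 32), (93, 32), (94, 33), (95, 32), (96, 32), (97, 33), (98, 32), (99, 32), (100, 32), (101, 33), (102, 34), (103, 33), (104, 33), (105, 36), (106, 63), (107, 105), (108, 130), (109, 139), (110, 139), (111, 137), (112, 134), (113, 129), (114, 118), (115, 95), (116, 62), (117, 37), (118, 32), (119, 33), (120, 34), (121, 31), (122, 32), (123, 42), (124, 67), (125, 86), (126, 96), (127, 102), (128, 105), (129, 107), (130, 107), (131, 107), (132, 107), (133, 107), (134, 107)]
```

View pics/w4.png

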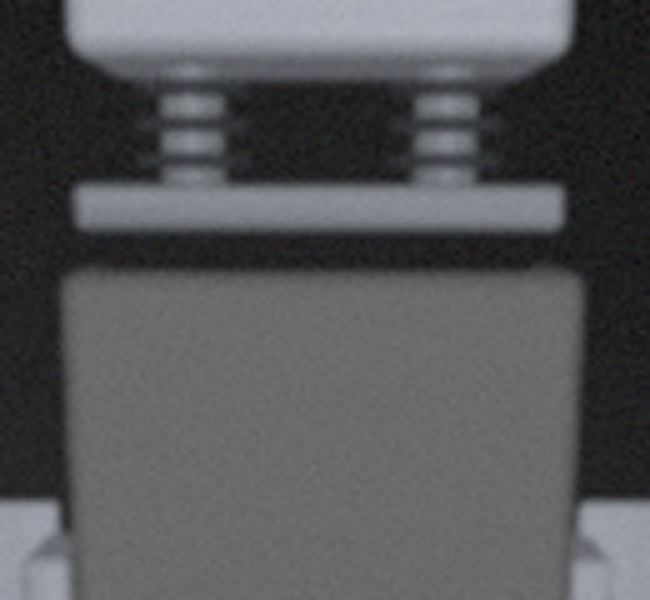

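drive_tool(xyz=[[0,0,0],[0,0,0],[0,0,0],[0,0,0]], angular=[[0,0,0],[0,0,0],[0,0,0],[0,0,0]], gripper=1)

```text
clock: 7.05
eef_pos: [0.4598, 0.0732, 0.0127]
tcp_rot: [-3.142, 0.0, -0.096]
wrist_force: [0.2, 0.1, 0.5]
width: 0.0763
```

drive_tool(xyz=[[0,0,-0.03],[0,0,-0.06],[0,0.05,-0.09],[0,0.1,-0.1],[0,0.15,-0.1]], angular=[[0,0,0],[0,0,0],[0,0,0],[0,0,0],[0,0,0]])

```text
clock: 7.55
eef_pos: [0.4474, -0.0686, 0.1142]
tcp_rot: [-3.14, -0.004, -0.094]
wrist_force: [1.5, 0.5, 0.2]
width: 0.0879
```

drive_tool(xyz=[[0,0.01,0],[0,0.01,0],[0,0.01,0],[0,0.01,0],[0,0.01,0]], angular=[[0,0,0],[0,0,0],[0,0,0],[0,0,0],[0,0,0]])

```text
clock: 8.05
eef_pos: [0.4456, -0.0762, 0.1122]
tcp_rot: [-3.141, 0.001, -0.094]
wrist_force: [-1.1, 0.0, 0.1]
width: 0.0879
```

Run:
```python
from h import *
s=st();print(s['clock'],s['eef_pos'],W2H(s['eef_pos']),s['tcp_rot'],s['width'],s['wrist_force'])
c=cam('wrist');im=save('wrist','w5.png')
g=im[:,:,1].astype(int)
print([(r,int(g[r,310:340].mean())) for r in range(70,180)])
```

```text
8.05 [ 0.44556359 -0.07619214  0.11223435] [-0.00042183 -0.14028546] [-3.14143609e+00  6.63901668e-04 -9.40258419e-02] 0.08786475858892143 [-1.11226141  0.04721237  0.08411316]
[(70, 92), (71, 92), (72, 91), (73, 92), (74, 91), (75, 92), (76, 91), (77, 92), (78, 92), (79, 92), (80, 91), (81, 92), (82, 92), (83, 92), (84, 91), (85, 92), (86, 91), (87, 91), (88, 92), (89, 92), (90, 92), (91, 92), (92, 92), (93, 93), (94, 93), (95, 93), (96, 93), (97, 93), (98, 93), (99, 92), (100, 93), (101, 93), (102, 92), (103, 93), (104, 93), (105, 92), (106, 92), (107, 93), (108, 93), (109, 93), (110, 93), (111, 92), (112, 93), (113, 92), (114, 93), (115, 93), (116, 92), (117, 93), (118, 92), (119, 93), (120, 92), (121, 92), (122, 93), (123, 93), (124, 92), (125, 92), (126, 93), (127, 92), (128, 89), (129, 77), (130, 56), (131, 35), (132, 28), (133, 29), (134, 28), (135, 28), (136, 27), (137, 29), (138, 46), (139, 71), (140, 87), (141, 94), (142, 111), (143, 130), (144, 142), (145, 147), (146, 145), (147, 143), (148, 142), (149, 142), (150, 142), (151, 140), (152, 140), (153, 139), (154, 139), (155, 137), (156, 133), (157, 126), (158, 120), (159, 115), (160, 112), (161, 110), (162, 110), (163, 112), (164, 115), (165, 120), (166, 129), (167, 136), (168, 139), (169, 138), (170, 138), (171, 138), (172, 138), (173, 136), (174, 134), (175, 135), (176, 135), (177, 133), (178, 121), (179, 90)]
```

View pics/w5.png

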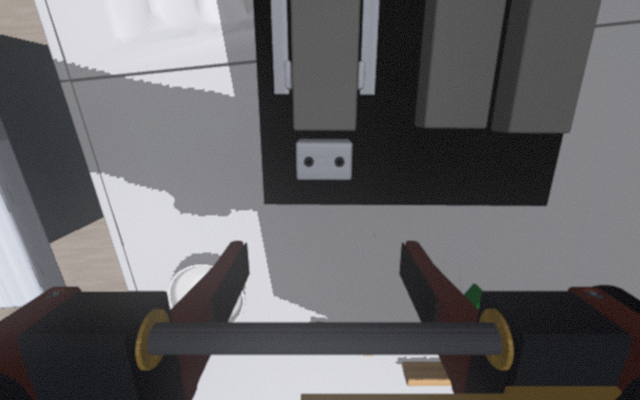

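Run:
```python
from h import *
c=cam('wrist');print('cam',W2H(-c[1].T@c[2]),(-c[1].T@c[2])[2])
for n,p,z in(('stone-',(325,130),.031),('blk',(325,142.5),.031),('blk(edge rounded low)',(325,140),.030),('facefoot',(325,138),.003),('blkback',(325,178.7),.031),('blk l',(296,150),.031),('blk r',(351.5,150),.031),('mat',(325,204.5),.003)):
    q=onz(c,p,z);print(n,W2H(q).round(4))
print(st()['eef_pos'])
im=cv2.imread('pics/w5.png');cv2.imwrite('pics/w5c.png',cv2.resize(im[80:190,260:390],None,fx=5,fy=5,interpolation=2))
```

```text
cam [-0.00024669 -0.0579167 ] 0.27404327308013343
stone- [ 0.0005 -0.0733]
blk [ 0.0005 -0.0827]
blk(edge rounded low) [ 0.0005 -0.0809]
facefoot [ 0.0006 -0.0817]
blkback [ 0.0006 -0.1112]
blk l [-0.022  -0.0885]
blk r [ 0.0212 -0.0884]
mat [ 0.0008 -0.1414]
[ 0.44553041 -0.07645897  0.11228326]
```

View pics/w5c.png

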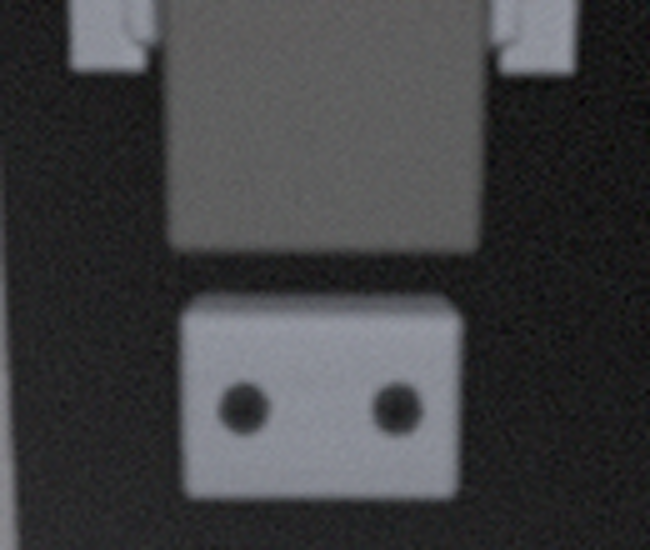

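Run:
```python
from h import *
print(shift([.536,-.325,.12],-.0935))
c=cam('top')
print('green',onz(c,(369,209),.02),onz(c,(391,224),.02),'handle',onz(c,(386,185),.06))
```

```text
(array([ 0.1135,  0.2389, -0.0078]), array([-0.  ,  0.03, -0.05]))
green [ 0.59028931 -0.1746026   0.02      ] [ 0.55765532 -0.22306787  0.02      ] handle [ 0.63695516 -0.20681268  0.06      ]
```

drive_tool(xyz=[[0.113,0.238,-0.008],[0.113,0.238,-0.008],[0.113,0.238,-0.008],[0.113,0.238,-0.008],[0.113,0.238,-0.008]], angular=[[0,0,0],[0,0,0],[0,0,0],[0,0,0],[0,0,0]])

```text
clock: 8.6
eef_pos: [0.5312, -0.3136, 0.1198]
tcp_rot: [-3.141, 0.0, -0.095]
wrist_force: [0.5, -0.4, -0.1]
width: 0.0874
```

drive_tool(xyz=[[0,0,0],[0,0,0],[0,0,0],[0,0,0],[0,0,0]], angular=[[0,0,0],[0,0,0],[0,0,0],[0,0,0],[0,0,0]])

```text
clock: 9.1
eef_pos: [0.5305, -0.3111, 0.1201]
tcp_rot: [-3.141, 0.0, -0.095]
wrist_force: [0.1, 0.4, -0.6]
width: 0.0878
```

Run:
```python
from h import *
s=st();print(s['clock'],s['eef_pos'],s['tcp_rot'])
c=cam('wrist');im=save('wrist','w6.png')
for r in robot.tip_of('packer_b_mid','wrist'): print(round(r['conf'],2),np.round(r['xy'],1),onz(c,r['xy'],.013).round(4))
np.savez('w6.npz',K=c[0],R=c[1],t=c[2])
```

```text
9.1 [ 0.53045096 -0.31108621  0.12011081] [-3.14068283e+00  1.59962910e-04 -9.47697939e-02]
0.93 [332.6 161. ] [ 0.542  -0.2726  0.013 ]
0.88 [360.3  66.7] [ 0.5705 -0.1996  0.013 ]
```

View pics/w6.png

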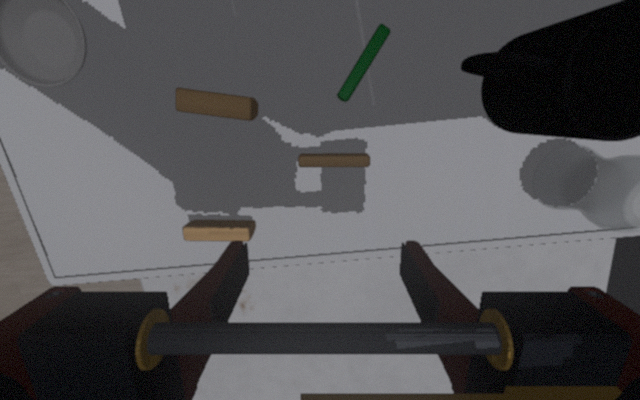

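Run:
```python
from h import *
im=cv2.imread('pics/w6.png');cv2.imwrite('pics/w6c.png',cv2.resize(im[130:190,280:390],None,fx=7,fy=7,interpolation=2))
z=np.load('w6.npz');c=(z['K'],z['R'],z['t']);ct=cam('top')
a=ray(c,(333.5,160));b=ray(ct,np.array([624.3,200.3])/2.8+[190,160]);print('tri',tri(a,b))
```

```text
tri (array([ 0.5425497 , -0.27165401,  0.01578101]), np.float64(0.0008007301447292134))
```

View pics/w6c.png

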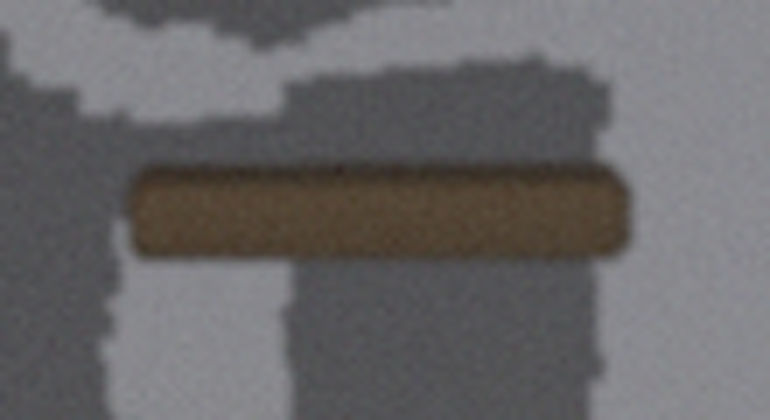

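Run:
```python
from h import *
z=np.load('w6.npz');c=(z['K'],z['R'],z['t'])
for p in((299,160.8),(369.7,160.8),(334.3,154.8),(334.3,166.6),(334.3,160.8)): print(onz(c,p,.026).round(4))
l=onz(c,(299,160.8),.026);r=onz(c,(369.7,160.8),.026);d=r-l;print(np.arctan2(d[1],d[0]),np.linalg.norm(d))
m=(l+r)/2
print(shift([m[0],m[1],.06],np.arctan2(d[1],d[0])),shift([m[0],m[1],.008],np.arctan2(d[1],d[0])))
```

```text
[ 0.5141 -0.2676  0.026 ]
[ 0.5724 -0.2732  0.026 ]
[ 0.5436 -0.2655  0.026 ]
[ 0.5428 -0.2752  0.026 ]
[ 0.5432 -0.2704  0.026 ]
-0.09529950875674817 0.05851171042646436
(array([ 0.0088, -0.0423,  0.0603]), array([-0.03, -0.01, -0.02])) (array([ 0.0088, -0.0423,  0.1123]), array([-0.03, -0.01, -0.02]))
```

drive_tool(xyz=[[0.008,-0.042,0.03],[0.008,-0.042,0.06],[0.008,-0.042,0.085],[0.008,-0.042,0.105],[0.008,-0.042,0.111]], angular=[[0,0,0],[0,0,0],[0,0,0],[0,0,0],[0,0,0]])

```text
clock: 9.7
eef_pos: [0.5411, -0.2706, 0.0072]
tcp_rot: [-3.141, 0.003, -0.096]
wrist_force: [-0.1, 1.4, 0.2]
width: 0.0877
```

drive_tool(xyz=[[0,0,0],[0,0,0],[0,0,0]], angular=[[0,0,0],[0,0,0],[0,0,0]])

```text
clock: 10.0
eef_pos: [0.5431, -0.2723, 0.0104]
tcp_rot: [3.141, -0.002, -0.097]
wrist_force: [-0.6, -0.3, -0.1]
width: 0.088
```

Run:
```python
from h import *
s=st();print(s['clock'],s['eef_pos'],s['tcp_rot'],s['wrist_force'])
save('wrist','w7.png')
```

```text
10.0 [ 0.54305863 -0.27226404  0.01037115] [ 3.14108624e+00 -1.97866540e-03 -9.70658838e-02] [-0.60042689 -0.33490718 -0.08864796]
```

View pics/w7.png

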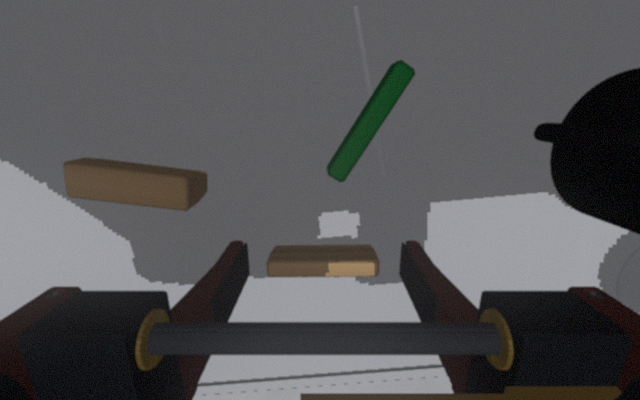

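Run:
```python
from h import *
c=cam('wrist');s=st()
im=robot.camera('wrist');cv2.imwrite('pics/w7c.png',cv2.resize(im[225:300,230:420,::-1],None,fx=4,fy=4,interpolation=2))
R=Rot.from_euler('xyz',s['tcp_rot'])
for p in((323,247),(323,255),(323,263),(323,276)):
    print(p,R.inv().apply(onz(c,p,.026)-s['eef_pos']).round(4))
```

```text
(323, 247) [-0.0002 -0.0147 -0.0157]
(323, 255) [-0.0002 -0.0102 -0.0157]
(323, 263) [-0.0002 -0.0056 -0.0157]
(323, 276) [-0.0003  0.0021 -0.0157]
```

View pics/w7c.png

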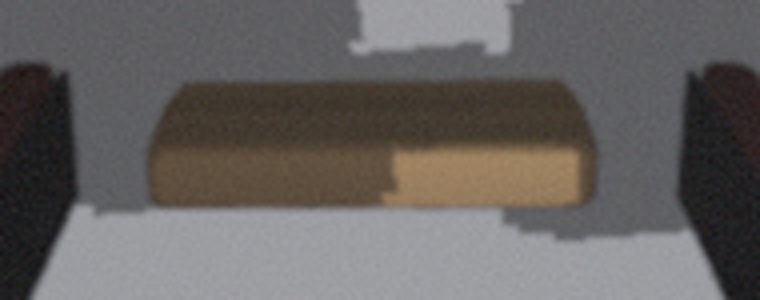

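drive_tool(xyz=[[0,-0.002,0.002],[0,-0.002,0.002],[0,-0.002,0.002],[0,-0.002,0.002],[0,-0.002,0.002]], angular=[[0,0,0],[0,0,0],[0,0,0],[0,0,0],[0,0,0]], gripper=-1, squeeze=40)

```text
clock: 10.6
eef_pos: [0.5425, -0.2698, 0.0071]
tcp_rot: [-3.142, 0.0, -0.097]
wrist_force: [0.3, 0.3, 0.5]
width: 0.0596
```

drive_tool(xyz=[[0,0,0],[0,0,0],[0,0,0]], angular=[[0,0,0],[0,0,0],[0,0,0]])

```text
clock: 10.9
eef_pos: [0.5425, -0.2698, 0.0071]
tcp_rot: [-3.142, 0.0, -0.097]
wrist_force: [-0.8, 0.2, 0.7]
width: 0.0597
```

drive_tool(xyz=[[0,0,-0.02],[0,0,-0.04],[0,0,-0.07],[0,0,-0.07],[0,0,-0.07]], angular=[[0,0,0],[0,0,0],[0,0,0],[0,0,0],[0,0,0]])

```text
clock: 11.4
eef_pos: [0.5428, -0.2698, 0.0774]
tcp_rot: [3.142, -0.001, -0.097]
wrist_force: [0.2, 0.7, -0.1]
width: 0.0597
```

Run:
```python
from h import *
c=cam('wrist');s=st();print(s['clock'],s['eef_pos'],s['tcp_rot'],s['width'])
save('wrist','w8.png',(230,225,190,75),4)
print(shift(H2W(0,-.078,.08),HY))
```

```text
11.4 [ 0.54276008 -0.26978806  0.07742697] [ 3.14155680e+00 -1.13352899e-03 -9.68147955e-02] 0.05966436140101917
(array([-0.1144, -0.2453, -0.0032]), array([-0.02,  0.03, -0.01]))
```

View pics/w8.png

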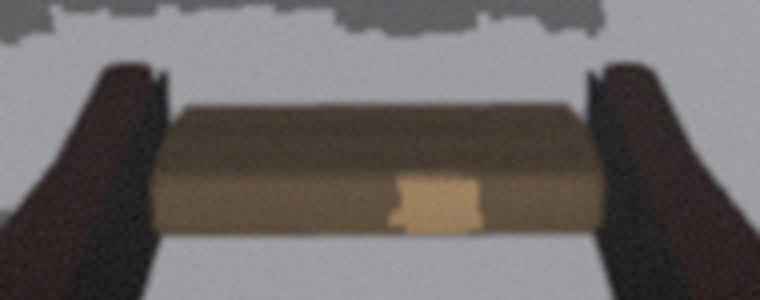

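Run:
```python
from h import *
c=cam('wrist');s=st();R=Rot.from_euler('xyz',s['tcp_rot'])
zt=s['eef_pos'][2]+.0189
for p in((324,269),(324,276.2),(324,283.3),(268,276),(381,276)):
    print(p,R.inv().apply(onz(c,p,zt)-s['eef_pos']).round(4))
```

```text
(324, 269) [ 0.0003 -0.0038 -0.0189]
(324, 276.2) [ 0.0003  0.0004 -0.0189]
(324, 283.3) [ 0.0003  0.0046 -0.0189]
(268, 276) [-0.0288  0.0003 -0.0189]
(381, 276) [ 0.03    0.0003 -0.0189]
```

drive_tool(xyz=[[-0.114,-0.245,0],[-0.114,-0.245,0],[-0.114,-0.245,0],[-0.114,-0.245,0],[-0.114,-0.245,0]], angular=[[0,0,0],[0,0,0],[0,0,0],[0,0,0],[0,0,0]])

```text
clock: 11.95
eef_pos: [0.4576, -0.0323, 0.0761]
tcp_rot: [3.141, 0.002, -0.097]
wrist_force: [1.0, 0.6, -0.6]
width: 0.0593
```

drive_tool(xyz=[[-0.008,-0.018,0],[-0.008,-0.018,0],[-0.008,-0.018,0],[-0.008,-0.018,0],[-0.008,-0.018,0]], angular=[[0,0,0],[0,0,0],[0,0,0],[0,0,0],[0,0,0]])

```text
clock: 12.45
eef_pos: [0.4535, -0.0168, 0.077]
tcp_rot: [3.141, -0.0, -0.099]
wrist_force: [1.0, -0.3, 0.2]
width: 0.0594
```

Run:
```python
from h import *
s=st();print(s['clock'],s['eef_pos'],W2H(s['eef_pos']),s['tcp_rot'],s['width'],s['wrist_force'],np.abs(s['joint_velocities']).max())
print(shift(H2W(0,-.078,.06),HY),shift(H2W(0,-.078,.045),HY))
save('scene','s3.png',(200,120,160,120),4)
```

```text
12.45 [ 0.45347095 -0.01679645  0.0769888 ] [ 0.00172595 -0.08040424] [ 3.14091330e+00 -9.30250696e-05 -9.94872724e-02] 0.059413828919323675 [ 0.96448749 -0.28436809  0.21932937] 0.004167364074396224
(array([-0.0017, -0.0024,  0.017 ]), array([ 0.04, -0.01, -0.17])) (array([-0.0017, -0.0024,  0.032 ]), array([ 0.04, -0.01, -0.17]))
```

View pics/s3.png

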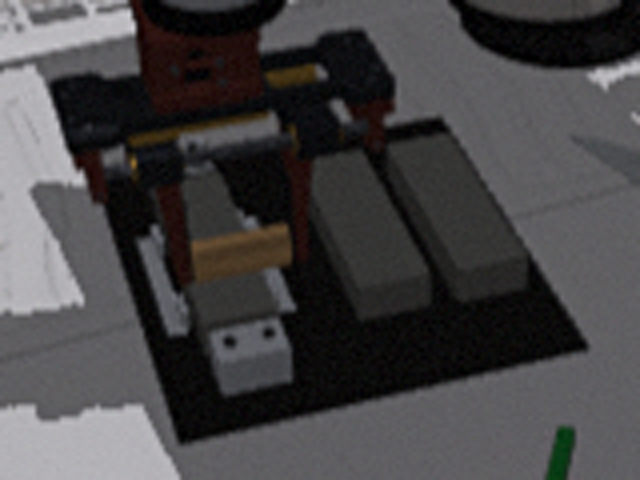

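Go down to just over the gap (foot at ~0.035) and look.

drive_tool(xyz=[[-0.0017,-0.0024,0.012],[-0.0017,-0.0024,0.024],[-0.0017,-0.0024,0.034],[-0.0017,-0.0024,0.034],[-0.0017,-0.0024,0.034]], angular=[[0,0,-0.1],[0,0,-0.1],[0,0,-0.1],[0,0,-0.1],[0,0,-0.1]])

```text
clock: 13.0
eef_pos: [0.4514, -0.0131, 0.0426]
tcp_rot: [3.141, 0.001, -0.096]
wrist_force: [0.2, -0.9, -1.0]
width: 0.0595
```

Run:
```python
from h import *
s=st();print(s['clock'],s['eef_pos'],W2H(s['eef_pos']),s['tcp_rot'],s['width'],s['wrist_force'])
save('wrist','w9.png',(230,150,190,150),4);save('top','t9.png',(240,220,110,80),7);save('scene','s9.png',(220,150,90,75),7)
```

```text
13.0 [ 0.45137811 -0.01305687  0.04261377] [-0.00071746 -0.0768837 ] [ 3.14105167e+00  1.19326714e-03 -9.56490618e-02] 0.05952175640332071 [ 0.18341794 -0.91710782 -1.02474523]
```

View pics/w9.png

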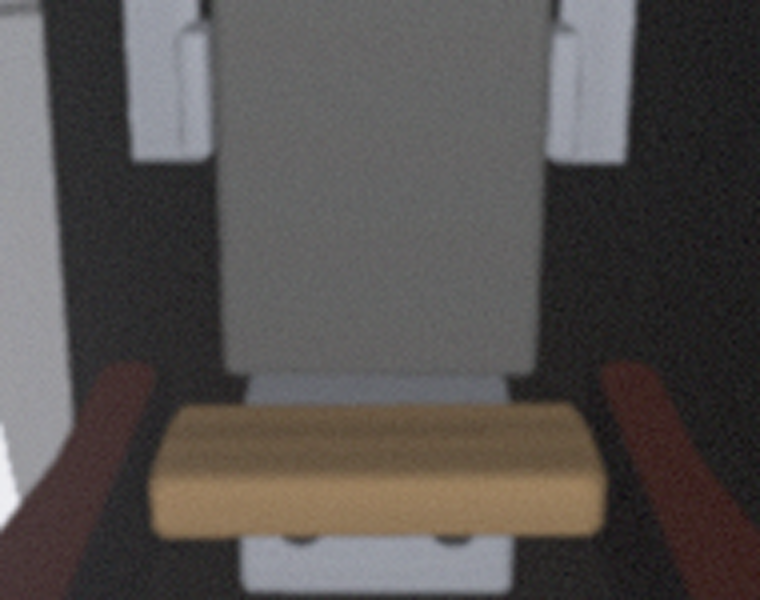

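View pics/t9.png

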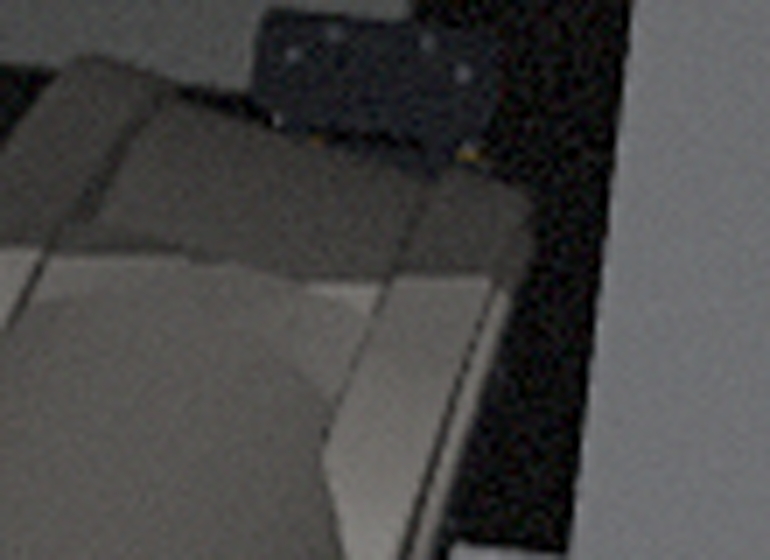

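View pics/s9.png

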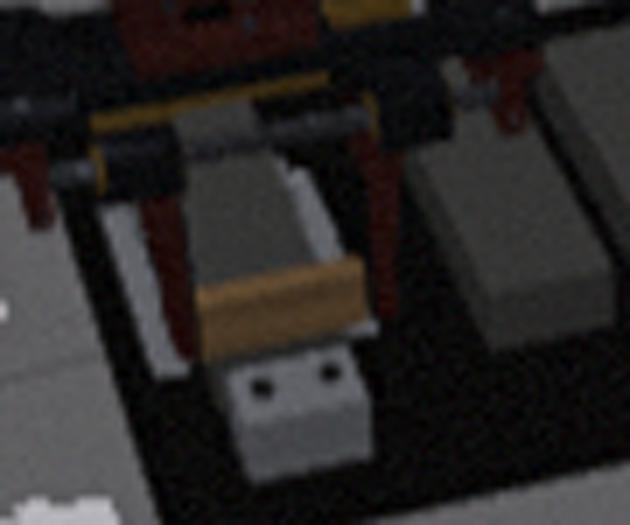

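Run:
```python
from h import *
c=cam('wrist');s=st();R=Rot.from_euler('xyz',s['tcp_rot']);print(W2H(s['eef_pos']))
for p,z in(((325,243.4),.031),((325,297.5),.031)):
    q=onz(c,p,z);print(p,W2H(q).round(4),R.inv().apply(q-s['eef_pos']).round(4))
zt=s['eef_pos'][2]+.0189
for p in((324,150+472/4),(324,150+535/4)): print(R.inv().apply(onz(c,p,zt)-s['eef_pos']).round(4))
```

```text
[-7.04693801e-05 -7.65467660e-02]
(325, 243.4) [ 0.0008 -0.0725] [ 0.0009 -0.0041  0.0124]
(325, 297.5) [ 0.0009 -0.1107] [0.0009 0.0342 0.0124]
[ 0.0003 -0.0044 -0.0189]
[ 0.0003  0.0049 -0.0189]
```

drive_tool(xyz=[[0,0.0005,0.004],[0,0.0005,0.008],[0,0.0005,0.011],[0,0.0005,0.014],[0,0.0005,0.014]], angular=[[0,0,0],[0,0,0],[0,0,0],[0,0,0],[0,0,0]])

```text
clock: 13.65
eef_pos: [0.4517, -0.0129, 0.0288]
tcp_rot: [-3.141, 0.0, -0.095]
wrist_force: [0.5, 1.6, 0.2]
width: 0.0593
```

drive_tool(xyz=[[0,0,0.002],[0,0,0.004],[0,0,0.006],[0,0,0.006],[0,0,0.006]], angular=[[0,0,0],[0,0,0],[0,0,0],[0,0,0],[0,0,0]])

```text
clock: 14.15
eef_pos: [0.4524, -0.0124, 0.0231]
tcp_rot: [-3.141, -0.001, -0.095]
wrist_force: [1.8, 4.9, -0.9]
width: 0.0596
```

drive_tool(xyz=[[0,-0.001,0.001],[0,-0.001,0.002],[0,-0.001,0.003],[0,-0.001,0.004],[0,-0.001,0.004]], angular=[[0,0,0],[0,0,0],[0,0,0],[0,0,0],[0,0,0]])

```text
clock: 14.65
eef_pos: [0.4519, -0.0122, 0.019]
tcp_rot: [-3.142, -0.0, -0.095]
wrist_force: [1.5, 3.1, 0.7]
width: 0.0595
```

drive_tool(xyz=[[0,0,0.001],[0,0,0.002],[0,0,0.003],[0,0,0.004],[0,0,0.004]], angular=[[0,0,0],[0,0,0],[0,0,0],[0,0,0],[0,0,0]])

```text
clock: 15.15
eef_pos: [0.4517, -0.0122, 0.0149]
tcp_rot: [-3.142, 0.0, -0.095]
wrist_force: [0.5, 3.7, 0.7]
width: 0.0595
```

drive_tool(xyz=[[0,0,0.001],[0,0,0.002],[0,0,0.003],[0,0,0.004],[0,0,0.004]], angular=[[0,0,0],[0,0,0],[0,0,0],[0,0,0],[0,0,0]])

```text
clock: 15.65
eef_pos: [0.4517, -0.0122, 0.0109]
tcp_rot: [3.142, 0.0, -0.095]
wrist_force: [0.4, 4.9, 0.3]
width: 0.0598
```

drive_tool(xyz=[[0,0,0.001],[0,0,0.002],[0,0,0.002],[0,0,0.002]], angular=[[0,0,0],[0,0,0],[0,0,0],[0,0,0]])

```text
clock: 16.05
eef_pos: [0.4517, -0.0121, 0.0099]
tcp_rot: [-3.14, 0.0, -0.095]
wrist_force: [-2.9, 5.1, 20.0]
width: 0.0594
```

Run:
```python
from h import *
s=st();print(s['clock'],s['eef_pos'],W2H(s['eef_pos']),s['tcp_rot'],s['width'],s['wrist_force'])
save('wrist','w10.png',(230,150,190,150),4);save('scene','s10.png',(220,150,90,75),7)
```

```text
16.05 [ 0.4517453  -0.01214377  0.00994883] [-0.00043996 -0.07593947] [-3.14044622e+00  2.24051599e-04 -9.54320509e-02] 0.05937992439145553 [-2.86637971  5.14157064 20.03983204]
```

View pics/w10.png

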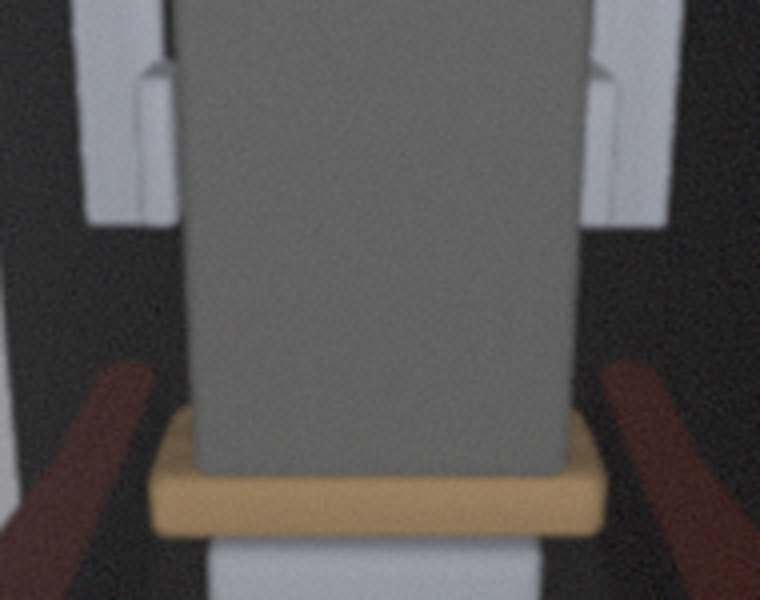

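View pics/s10.png

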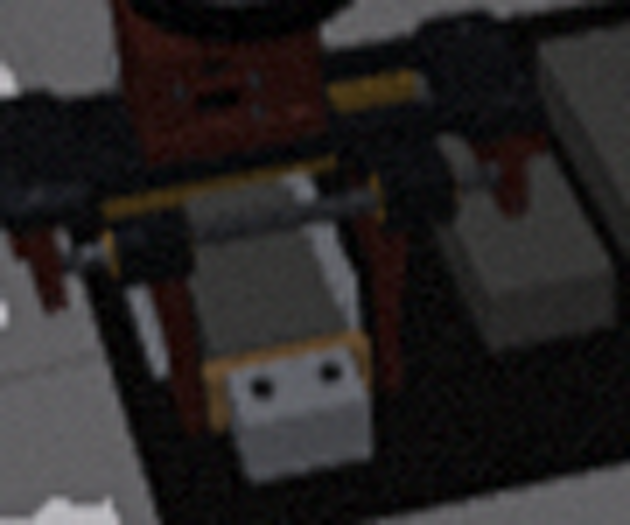

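drive_tool(xyz=[[0,0,-0.001],[0,0,-0.001],[0,0,-0.001],[0,0,-0.001],[0,0,-0.001]], angular=[[0,0,0],[0,0,0],[0,0,0],[0,0,0],[0,0,0]], gripper=1)

```text
clock: 16.65
eef_pos: [0.4516, -0.0125, 0.0099]
tcp_rot: [3.141, 0.0, -0.095]
wrist_force: [-0.3, -0.2, 0.0]
width: 0.0879
```

drive_tool(xyz=[[0,0,-0.04],[0,-0.02,-0.08],[0,-0.05,-0.12],[0,-0.05,-0.16],[0,-0.05,-0.16]], angular=[[0,0,0],[0,0,0],[0,0,0],[0,0,0],[0,0,0]])

```text
clock: 17.15
eef_pos: [0.4597, 0.0388, 0.1743]
tcp_rot: [-3.138, -0.007, -0.093]
wrist_force: [-0.0, 0.8, -0.8]
width: 0.0881
```

drive_tool(xyz=[[0,0,0],[0,0,0],[0,0,0]], angular=[[0,0,0],[0,0,0],[0,0,0]])

```text
clock: 17.45
eef_pos: [0.4555, 0.0369, 0.1689]
tcp_rot: [3.14, 0.002, -0.096]
wrist_force: [0.6, -0.5, -0.0]
width: 0.088
```

Run:
```python
from h import *
c=cam('wrist');s=st();print(s['clock'],s['eef_pos'],W2H(s['eef_pos']),s['wrist_force'])
im=save('wrist','w11.png',(250,0,150,240),2.5)
cv2.imwrite('pics/w11full.png',im[:,:,::-1])
g=im[:,:,1].astype(int)
print([(r,int(g[r,310:340].mean())) for r in list(range(0,60))+list(range(170,240))])
```

```text
17.45 [0.45554087 0.0368811  0.1688777 ] [-0.0013856  -0.02677698] [ 0.63428548 -0.50743052 -0.0238616 ]
[(0, 151), (1, 150), (2, 150), (3, 150), (4, 150), (5, 150), (6, 150), (7, 151), (8, 151), (9, 149), (10, 131), (11, 90), (12, 41), (13, 21), (14, 20), (15, 22), (16, 21), (17, 22), (18, 40), (19, 85), (20, 127), (21, 150), (22, 157), (23, 155), (24, 154), (25, 154), (26, 155), (27, 158), (28, 160), (29, 159), (30, 152), (31, 139), (32, 129), (33, 123), (34, 119), (35, 117), (36, 117), (37, 121), (38, 124), (39, 131), (40, 143), (41, 156), (42, 161), (43, 162), (44, 162), (45, 162), (46, 161), (47, 161), (48, 160), (49, 160), (50, 152), (51, 134), (52, 109), (53, 92), (54, 88), (55, 84), (56, 74), (57, 64), (58, 55), (59, 45), (170, 95), (171, 96), (172, 95), (173, 95), (174, 95), (175, 95), (176, 95), (177, 94), (178, 94), (179, 94), (180, 94), (181, 94), (182, 94), (183, 95), (184, 94), (185, 93), (186, 94), (187, 94), (188, 92), (189, 93), (190, 93), (191, 93), (192, 93), (193, 93), (194, 93), (195, 93), (196, 92), (197, 93), (198, 92), (199, 92), (200, 93), (201, 91), (202, 92), (203, 92), (204, 92), (205, 92), (206, 92), (207, 91), (208, 91), (209, 91), (210, 91), (211, 91), (212, 91), (213, 90), (214, 91), (215, 91), (216, 90), (217, 90), (218, 90), (219, 90), (220, 90), (221, 89), (222, 90), (223, 90), (224, 90), (225, 90), (226, 90), (227, 89), (228, 90), (229, 89), (230, 90), (231, 89), (232, 90), (233, 89), (234, 88), (235, 87), (236, 96), (237, 110), (238, 114), (239, 113)]
```

View pics/w11.png

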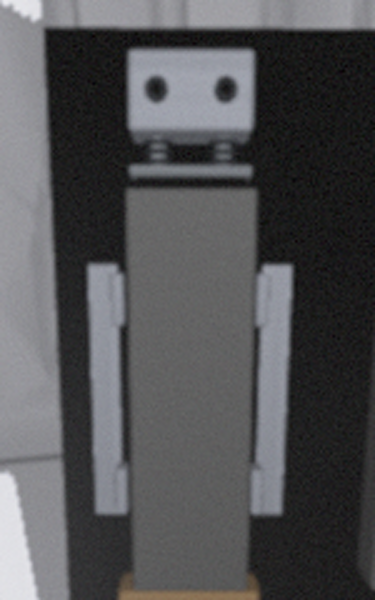

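Run:
```python
from h import *
c=cam('wrist');g=cv2.imread('pics/w11full.png')[:,:,1].astype(int)
print([(r,int(g[r,322:330].mean())) for r in list(range(15,24))+list(range(48,84))])
print([(r,int(g[r,310:340].mean())) for r in list(range(230,270))])
im=cv2.imread('pics/w11full.png');cv2.imwrite('pics/w11b.png',cv2.resize(im[220:275,270:380],None,fx=7,fy=7,interpolation=2))
for p,z in(((325,66),.031),((325,72),.031),((325,75),.031),((325,235.7),.031),((325,19),.031)): print(p,W2H(onz(c,p,z)).round(4))
```

```text
[(15, 22), (16, 22), (17, 18), (18, 40), (19, 85), (20, 128), (21, 150), (22, 157), (23, 155), (48, 160), (49, 159), (50, 152), (51, 134), (52, 109), (53, 91), (54, 87), (55, 88), (56, 85), (57, 65), (58, 34), (59, 23), (60, 25), (61, 23), (62, 24), (63, 24), (64, 27), (65, 59), (66, 102), (67, 125), (68, 127), (69, 112), (70, 84), (71, 45), (72, 25), (73, 24), (74, 37), (75, 71), (76, 94), (77, 101), (78, 104), (79, 104), (80, 102), (81, 103), (82, 103), (83, 103)]
[(230, 90), (231, 89), (232, 90), (233, 89), (234, 88), (235, 87), (236, 96), (237, 110), (238, 114), (239, 113), (240, 111), (241, 109), (242, 106), (243, 102), (244, 103), (245, 115), (246, 131), (247, 139), (248, 141), (249, 139), (250, 138), (251, 137), (252, 137), (253, 137), (254, 134), (255, 123), (256, 110), (257, 102), (258, 99), (259, 97), (260, 99), (261, 109), (262, 124), (263, 135), (264, 139), (265, 139), (266, 139), (267, 138), (268, 136), (269, 125)]
(325, 66) [-0.0003  0.092 ]
(325, 72) [-0.0003  0.0871]
(325, 75) [-0.0003  0.0846]
(325, 235.7) [-0.0002 -0.0708]
(325, 19) [-0.0004  0.1287]
```

View pics/w11b.png

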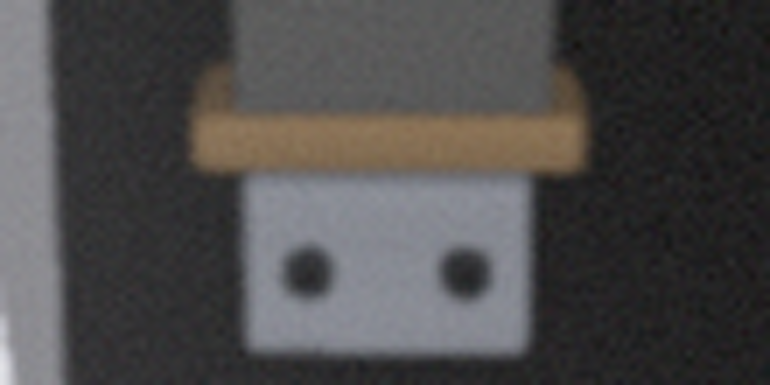

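Run:
```python
from h import *
Kr=cam('wrist')[0]
s=st();c0=cam('wrist');Rt=Rot.from_euler('xyz',s['tcp_rot'])
T=Rt.inv().apply(-c0[1].T@c0[2]-s['eef_pos']);M=Rt.inv().as_matrix()@c0[1].T
def cw(p,rpy):
    R=Rot.from_euler('xyz',rpy);Rc=(R.as_matrix()@M).T;o=np.array(p)+R.apply(T);return Kr,Rc,-Rc@o
cams={'w11':c0,'w3':cw([.4604,.0732,.013],[3.1405,0,-.099]),'w4':cw([.4604,.0724,.013],[3.141,-.001,-.098])}
rows={'w11':dict(hb=19,hf=51.5,hlow=57.3,p1=65.6,p2=70.5,st=74.8),'w3':dict(),'w4':dict(hf=81,hlow=85.7,p1=106.6,p2=115.5,st=124)}
g=cv2.imread('pics/w3.png')[:,:,1].astype(int)
print([(r,int(g[r,310:340].mean())) for r in range(78,132)])
for k in('w11','w4'):
    print(k,{n:W2H(onz(cams[k],(325,r),.031))[1].round(4) for n,r in rows[k].items()})
```

```text
[(78, 170), (79, 162), (80, 152), (81, 141), (82, 127), (83, 108), (84, 98), (85, 96), (86, 92), (87, 71), (88, 41), (89, 30), (90, 31), (91, 31), (92, 31), (93, 32), (94, 32), (95, 32), (96, 33), (97, 32), (98, 32), (99, 32), (100, 33), (101, 33), (102, 34), (103, 34), (104, 32), (105, 36), (106, 61), (107, 102), (108, 128), (109, 138), (110, 139), (111, 137), (112, 135), (113, 130), (114, 122), (115, 105), (116, 75), (117, 43), (118, 32), (119, 34), (120, 34), (121, 33), (122, 32), (123, 41), (124, 67), (125, 86), (126, 95), (127, 100), (128, 105), (129, 107), (130, 107), (131, 107)]
w11 {'hb': np.float64(0.1287), 'hf': np.float64(0.1036), 'hlow': np.float64(0.099), 'p1': np.float64(0.0923), 'p2': np.float64(0.0883), 'st': np.float64(0.0848)}
w4 {'hf': np.float64(0.1031), 'hlow': np.float64(0.1013), 'p1': np.float64(0.0926), 'p2': np.float64(0.0889), 'st': np.float64(0.0852)}
```

Run:
```python
from h import *
s=st();print(s['eef_pos'],W2H(s['eef_pos']))
print(shift([.4517,-.0125,.0115],-.0955))
```

```text
[0.45565283 0.03690837 0.16897342] [-0.0012768  -0.02673906]
(array([0.0012, 0.0493, 0.1575]), array([ 0.08,  0.13, -0.03]))
```

drive_tool(xyz=[[0.001,0.049,0.04],[0.001,0.049,0.08],[0.001,0.049,0.12],[0.001,0.049,0.14],[0.001,0.049,0.153]], angular=[[0,0,0],[0,0,0],[0,0,0],[0,0,0],[0,0,0]])

```text
clock: 18.0
eef_pos: [0.4511, -0.0122, 0.0147]
tcp_rot: [3.14, 0.004, -0.096]
wrist_force: [0.7, -0.5, -0.5]
width: 0.0878
```

drive_tool(xyz=[[0,0,0],[0,0,0],[0,0,0],[0,0,0]], angular=[[0,0,0],[0,0,0],[0,0,0],[0,0,0]])

```text
clock: 18.4
eef_pos: [0.4537, -0.011, 0.0181]
tcp_rot: [-3.141, -0.002, -0.095]
wrist_force: [0.8, -0.2, 0.9]
width: 0.0876
```

drive_tool(xyz=[[-0.002,0.001,0.006],[-0.002,0.001,0.006],[-0.002,0.001,0.006],[-0.002,0.001,0.006]], angular=[[0,0,0],[0,0,0],[0,0,0],[0,0,0]])

```text
clock: 18.8
eef_pos: [0.4508, -0.0121, 0.0112]
tcp_rot: [-3.142, -0.0, -0.095]
wrist_force: [0.1, 0.4, -0.7]
width: 0.0877
```

drive_tool(xyz=[[0,0,0],[0,0,0],[0,0,0],[0,0,0],[0,0,0]], angular=[[0,0,0],[0,0,0],[0,0,0],[0,0,0],[0,0,0]], gripper=-1, squeeze=40)

```text
clock: 19.3
eef_pos: [0.451, -0.0122, 0.0112]
tcp_rot: [3.142, -0.0, -0.095]
wrist_force: [0.2, 0.1, -0.3]
width: 0.0595
```

drive_tool(xyz=[[0,0,0],[0,0,0]], angular=[[0,0,0],[0,0,0]])

```text
clock: 19.5
eef_pos: [0.451, -0.0122, 0.0111]
tcp_rot: [3.142, -0.0, -0.095]
wrist_force: [0.6, -0.2, -0.5]
width: 0.0595
```

drive_tool(xyz=[[0,0,-0.0005],[0,0,-0.001]], angular=[[0,0,0],[0,0,0]])

```text
clock: 19.7
eef_pos: [0.4506, -0.0122, 0.0121]
tcp_rot: [3.142, 0.0, -0.095]
wrist_force: [0.2, -0.2, -1.7]
width: 0.0598
```

drive_tool(xyz=[[0,0,-0.0005],[0,0,-0.001]], angular=[[0,0,0],[0,0,0]])

```text
clock: 19.9
eef_pos: [0.4505, -0.0122, 0.0131]
tcp_rot: [3.142, 0.001, -0.095]
wrist_force: [0.2, -0.4, -1.5]
width: 0.0595
```

drive_tool(xyz=[[0,0,-0.0005],[0,0,-0.001]], angular=[[0,0,0],[0,0,0]])

```text
clock: 20.1
eef_pos: [0.4505, -0.0122, 0.0141]
tcp_rot: [3.142, 0.001, -0.095]
wrist_force: [-0.1, -1.8, -2.0]
width: 0.0595
```

drive_tool(xyz=[[0,0.0,0.001],[0,0,0.002],[0,0,0.003],[0,0,0.0035]], angular=[[0,0,0],[0,0,0],[0,0,0],[0,0,0]])

```text
clock: 20.5
eef_pos: [0.4511, -0.0122, 0.0111]
tcp_rot: [-3.141, -0.0, -0.095]
wrist_force: [-3.7, -0.6, 18.4]
width: 0.0591
```

drive_tool(xyz=[[0,-0.001,0],[0,-0.001,0],[0,-0.001,0]], angular=[[0,0,0],[0,0,0],[0,0,0]])

```text
clock: 20.8
eef_pos: [0.4511, -0.0122, 0.0111]
tcp_rot: [3.141, -0.001, -0.096]
wrist_force: [-2.6, -4.3, 9.9]
width: 0.0595
```

drive_tool(xyz=[[0,-0.001,0],[0,-0.001,0],[0,-0.001,0]], angular=[[0,0,0],[0,0,0],[0,0,0]])

```text
clock: 21.1
eef_pos: [0.4511, -0.0121, 0.0111]
tcp_rot: [3.14, -0.001, -0.097]
wrist_force: [-2.5, -5.5, 9.9]
width: 0.0594
```

drive_tool(xyz=[[0,0.002,0],[0,0.003,0],[0,0.003,0],[0,0.003,0]], angular=[[0,0,0],[0,0,0],[0,0,0],[0,0,0]])

```text
clock: 21.5
eef_pos: [0.4511, -0.0122, 0.0111]
tcp_rot: [-3.14, -0.0, -0.095]
wrist_force: [-1.6, 1.6, 10.1]
width: 0.0595
```

drive_tool(xyz=[[0,0.001,0],[0,0.002,0],[0,0.002,0],[0,0.002,0]], angular=[[0,0,0],[0,0,0],[0,0,0],[0,0,0]])

```text
clock: 21.9
eef_pos: [0.4511, -0.0122, 0.0111]
tcp_rot: [-3.138, 0.0, -0.093]
wrist_force: [-0.8, 8.7, 9.3]
width: 0.0595
```

drive_tool(xyz=[[0,-0.003,0],[0,-0.003,0],[0,-0.003,0]], angular=[[0,0,0],[0,0,0],[0,0,0]])

```text
clock: 22.2
eef_pos: [0.4511, -0.0122, 0.0111]
tcp_rot: [-3.141, -0.0, -0.095]
wrist_force: [-1.5, -0.5, 10.5]
width: 0.0594
```

drive_tool(xyz=[[0,0,0],[0,0,0],[0,0,0],[0,0,0],[0,0,0]], angular=[[0,0,0],[0,0,0],[0,0,0],[0,0,0],[0,0,0]], gripper=1)

```text
clock: 22.7
eef_pos: [0.4508, -0.0121, 0.0105]
tcp_rot: [3.142, 0.0, -0.095]
wrist_force: [-0.7, -0.3, -0.3]
width: 0.0874
```

drive_tool(xyz=[[0,0,-0.04],[0,0,-0.08],[0,0,-0.12],[0,-0.05,-0.15],[0,-0.1,-0.15]], angular=[[0,0,0],[0,0,0],[0,0,0],[0,0,0],[0,0,0]])

```text
clock: 23.2
eef_pos: [0.4617, 0.0801, 0.1634]
tcp_rot: [-3.138, -0.005, -0.1]
wrist_force: [1.6, 0.8, -0.4]
width: 0.0878
```

drive_tool(xyz=[[0.0,0.014,0.03],[0.0,0.014,0.05],[0,0.014,0.06],[0,0.014,0.06],[0,0.014,0.06]], angular=[[0,0,0],[0,0,0],[0,0,0],[0,0,0],[0,0,0]])

```text
clock: 23.7
eef_pos: [0.4586, 0.0658, 0.1005]
tcp_rot: [3.142, -0.0, -0.096]
wrist_force: [-0.1, 0.2, 0.2]
width: 0.0881
```

Run:
```python
from h import *
c=cam('wrist');s=st();print(s['clock'],s['eef_pos'],W2H(s['eef_pos']),s['wrist_force'])
im=save('wrist','w12.png')
np.savez('w12.npz',K=c[0],R=c[1],t=c[2])
g=im[:,:,1].astype(int)
print([(r,int(g[r,318:332].mean())) for r in range(0,130)])
```

```text
23.7 [0.45863916 0.06582326 0.1004674 ] [-0.00109031  0.00232905] [-0.10262883  0.24253519  0.23670803]
[(0, 163), (1, 164), (2, 163), (3, 164), (4, 164), (5, 163), (6, 164), (7, 164), (8, 164), (9, 164), (10, 163), (11, 164), (12, 164), (13, 165), (14, 164), (15, 164), (16, 164), (17, 164), (18, 164), (19, 164), (20, 164), (21, 164), (22, 164), (23, 164), (24, 165), (25, 164), (26, 165), (27, 158), (28, 119), (29, 58), (30, 26), (31, 25), (32, 25), (33, 28), (34, 26), (35, 27), (36, 25), (37, 26), (38, 26), (39, 32), (40, 69), (41, 123), (42, 156), (43, 170), (44, 172), (45, 171), (46, 171), (47, 171), (48, 170), (49, 171), (50, 172), (51, 174), (52, 175), (53, 177), (54, 178), (55, 179), (56, 179), (57, 178), (58, 176), (59, 177), (60, 176), (61, 177), (62, 177), (63, 174), (64, 173), (65, 174), (66, 173), (67, 175), (68, 175), (69, 175), (70, 177), (71, 176), (72, 175), (73, 175), (74, 173), (75, 174), (76, 172), (77, 173), (78, 171), (79, 163), (80, 146), (81, 123), (82, 103), (83, 93), (84, 79), (85, 52), (86, 32), (87, 30), (88, 29), (89, 29), (90, 31), (91, 30), (92, 31), (93, 30), (94, 29), (95, 31), (96, 31), (97, 57), (98, 103), (99, 134), (100, 141), (101, 137), (102, 123), (103, 95), (104, 57), (105, 35), (106, 32), (107, 30), (108, 42), (109, 73), (110, 95), (111, 106), (112, 110), (113, 110), (114, 109), (115, 110), (116, 110), (117, 110), (118, 110), (119, 110), (120, 110), (121, 109), (122, 110), (123, 110), (124, 109), (125, 110), (126, 109), (127, 108), (128, 110), (129, 108)]
```

View pics/w12.png

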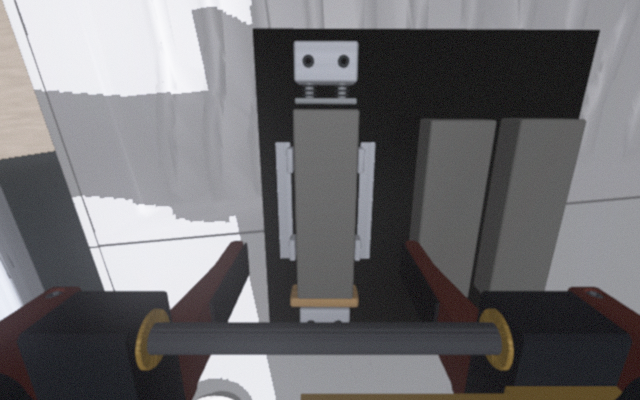

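Run:
```python
from h import *
z=np.load('w12.npz');c=(z['K'],z['R'],z['t'])
for n,r,h in(('mat +.142',28.3,.003),('hback',40.5,.031),('hfront',81,.031),('plate far',97.6,.031),('plate near',103.3,.031),('stone+',109.2,.031)):
    print(n,W2H(onz(c,(325,r),h))[1].round(4))
im=cv2.imread('pics/w12.png');cv2.imwrite('pics/w12c.png',cv2.resize(im[20:175,260:390],None,fx=3.8,fy=3.8,interpolation=2))
cv2.imwrite('pics/w12d.png',cv2.resize(im[225:325,265:385],None,fx=6,fy=6,interpolation=2))
```

```text
mat +.142 0.1421
hback 0.1287
hfront 0.1034
plate far 0.0926
plate near 0.0887
stone+ 0.0848
```

View pics/w12c.png

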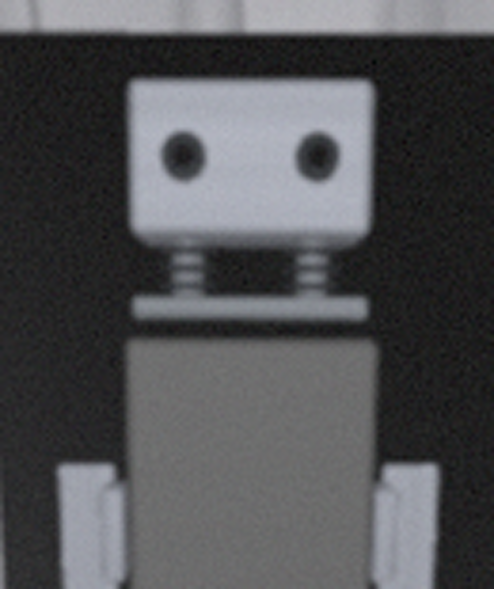

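View pics/w12d.png

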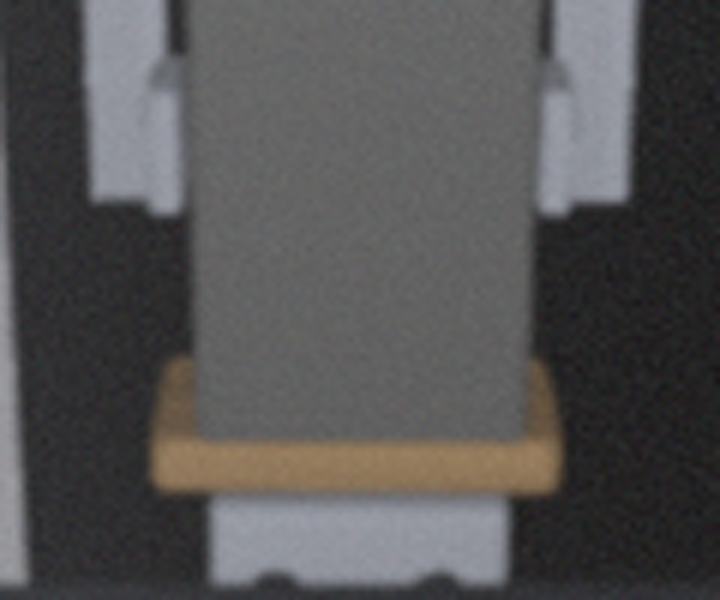

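Run:
```python
from h import *
save('scene','s12.png'); s=st();print(s['clock'],np.abs(s['joint_velocities']).max(),s['wrist_force'])
```

```text
23.8 0.003348867313380466 [ 0.56217392  0.81927908 -0.80095915]
```

View pics/s12.png

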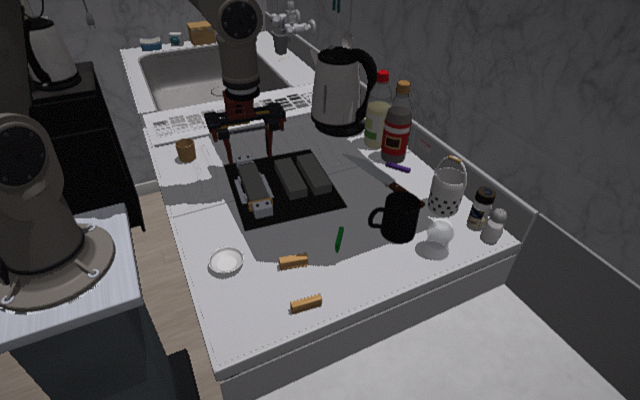

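```bash
python3 -c "
from station import robot
print(robot.sign_off())"
```

```text
the job is handed in; nothing more can be done
None
```

I slid the loose stone against the sprung jaw and left the 10 mm packing piece (`packer_b`) seated in the gap. The job was handed in at about 24 s, and no verdict was reported.

**Choice of piece:** I picked it from the measured gap, about 9.4 mm with the stone lightly against the jaw. I did not try the 14 mm and 18 mm pieces; they stayed where they were on the worktop.

**Last checks:**
- **Seating:** the foot was on the bed under a push of about 20 N. The piece looked central to about 1 mm, and square.
- **Fit:** it did not move under 5 to 9 N sideways either way.
- **Jaw:** the wrist view put it about 2 mm in, against the 1.2 mm needed. An earlier view gave about 1.75 mm.
- **Surroundings:** the spare stones, mug, glass and green look-alike looked untouched, and the gripper was clear of everything.

**What disagreed:**
- **Push force:** I read under 1 N at the pauses on the way down, where the brief says 5 to 12 N. The tightest part fell between readings. Pulling the piece back up took only about 1.5 N.
- **Stone length:** the pictures gave about 155 mm, midway between what the 10 mm and 14 mm pieces would need. I relied on the gap, the lack of play and the jaw travel.
- **Contact force on the stone:** I could not measure it. I worked it out as over 2 N, against the 1.5 N needed.

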